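# Fit the spare knife to the slicer's cutting head

## Robot

A 6-joint arm with a two-finger parallel gripper is mounted at the origin on the work surface; the furniture and walls round the work are solid. World frame = base frame: x ahead of the robot, y to its left, z up, the work surface at z = 0. Lengths are in m, angles in degrees, forces in N, time in s.
With the tool pointing down it reaches from about 0.275 to 0.85 m from the base axis. Payload 19 kg.
Tool frame: the origin (TCP) lies midway between the tips of the shut fingers; the grasp point (between the pads) lies 19 mm behind it (grip_depth is the distance from the TCP to the grasp point, in m); z points along the fingers, y is the line along which they close (so a half turn about z gives the same grasp; the last joint's range is limited). The gripper opens to 85 mm and grips with 20 to 120 N. Pads are 22 mm wide; open, the fingers measure 114 mm over their backs; the gripper's body (76 mm by 85 mm) begins 54 mm behind the grasp point. The pads swing forward as they close: fully open they stand 13 mm farther back than shut.
Start: joints at [66.406, 8.623, 82.357, -0, 89.026, -7.678], TCP at [0.158, 0.553, 0.231] pointing down, gripper open.
Joint ranges: [-160.23, 160.23], [-39.13, 120.54], [6.94, 153.29], [-79.49, 259.48], [9.18, 160.14], [-161.06, 161.06]. Speed limits (degrees/s): [108.29, 108.29, 127.2, 172.46, 172.46, 172.46].

## Interface

Orientations are given as [roll, pitch, yaw] about the fixed x, y, z axes, in that order (R = Rz(yaw) Ry(pitch) Rx(roll)).
In Python, from plant import state, grab_frame, camera_info, hand_in, grip_depth gives the robot as it stands.
- The arm moves only by the tool drive_tool, never from a script. Its argument "deltas" is a list that holds one entry, the list of rows, each a list of 5 numbers: the opening, from -1 (shut) to 1 (fully open), then the shift along the world's x, y, z scaled (see below), then the turn about the world's z scaled (see below). In form: [[[grip, x, y, z, twist], ...]]. A call has 1 to 12 rows; each row shifts and turns the commanded pose from where the row before left it; what a row does not reach is not made up. The controller multiplies each number of a shift by 0.025 m and each number of a turn by 6 degrees. A row lasts 1/12 s, in which the tool goes at most 41.7 mm and 7.16 degrees, less where a joint would pass 70% of its speed; a pose out of reach is approached as far as the arm can. A call with a number of a shift or a turn outside -1 to 1 is refused whole. A call with a gripper value outside its range is refused whole. The fingers move at their own pace and stop on an object; "squeeze" is the grip in N (left out, the last holds). Time passes only in rows, so rows that do not move let the fingers close. It gives the time, the measured TCP pose, the force, the opening and the grip force at its end, in the units of the state.
- state(): the state, without advancing time (a new reading comes with each control period).
- grab_frame(name): name is "side" or "top"; returns (picture, depth): 400x640x3 uint8, red, green, blue; 400x640 float32, m along the optical axis (not along the pixel's ray), 0 where there is no reading.
- camera_info(name): a dict with "K" (3x3 intrinsics, pixels), "dist_coeffs" ([k1, k2, p1, p2, k3] as OpenCV has them; the pictures are not rectified), "origin" and "rotation" of the camera in the world. Camera axes: x right, y down, z forward; pixel columns grow to the right and rows downward; lengths in m; the calibration is good to about 2 mm. A picture is of the moment at which its call begins. camera_info takes no time and is no camera call.
- hand_in(): hands the job in; it is judged then, once.
The state is a dict: "t": time; "qpos": joint angles; "joint_velocities": joint speeds; "joint_torque": joint torques, N m; "ee_pos": TCP position; "tool_rot": TCP orientation; "contact_force": force on the tool from outside, world axes, zero at the start; "moment": the same for the moment, N m; "grip_width": finger opening in m; "gripper_force": force on a finger pad.
Only numpy, scipy, OpenCV 4.12 (cv2) and the standard library are available. Lean on these libraries where they do the work, as an engineer would, in place of code of your own. Each camera call takes 0.05 s, during which the arm holds its last target. There are 200 camera calls.

## Task

The cutting head of the slicer sits on its setting stand with one of its five knife seats empty. Turn the head by its crank, either way round, until the empty seat clicks into place in the middle of the gap in the finger guard, then slide the loose knife edgewise into that sloping seat until it clicks home against the hidden depth stop, without forcing it, and let go. Do not disturb the tools lying about.

Things in the scene. Friction and masses are not known exactly. Their poses are not given: they have to be found in the camera images.
- stand: Round grey setting stand fixed to the bench, 280 mm across; origin on the bench under its axis, z up. A thin upright finger guard (radius 136 mm, top 87 mm above the bench) runs round it but for a gap of 92 degrees centred on the stand's -x direction, towards the robot. A spring plunger on its -y side clicks at every fifth of a turn and pulls the head in over the last 0.1 rad.
- gap (a point): Middle of the gap in the finger guard, 135 mm from the stand's axis, 60 mm above the bench.
- head (a joint): Angle of the cutting head about the stand's vertical axis, rad, growing counter-clockwise seen from above, not wrapped; 0 (or plus or minus 6.283) means that the empty seat is in the middle of the guard's gap; detents every 1.257.
- crank_grip (a point): Middle of the head's upright round black crank handle: 14 mm thick, from 72 to 122 mm above the bench, this point at 100 mm; 45 mm from the head's axis, across the axis from the empty seat. The grips of the four fitted knives stand up round it, 90 to 126 mm from the axis, tops 103 mm above the bench.
- seat: Empty knife seat on the head: a sloping channel. Origin on its floor, 84 mm from the axis, 50 mm above the bench; x from rim to hub and 0.40 rad downwards (the way the knife slides in), z normal to the floor, y left. A knife fully home has its frame parallel to this one with its origin 0 to 16 mm behind (x = -16 to 0 mm): a depth stop hidden under the clamp bar is set differently each time.
- seat_mouth (a point): Middle of the seat's mouth, on its floor, at x = -4 mm in the seat's frame; the floor reaches out to x = -19 mm as an apron, then bends down to -27 mm. The channel is 46 mm wide with a flared entry; a dark clamp bar roofs it from x = 8 to 48 mm with 6 mm of height below it and a raised lip towards the mouth.
- knife: The loose knife: steel plate 90 x 44 x 4 mm with a black finger grip standing on its rear. Origin under the middle of the plate, x along its length to the nose (at x = 45 mm), z up through the plate (top at 4 mm). Notch in the left (+y) edge from x = 23 to 37 mm. About 0.1 kg. More than 55 N on it in the seat spoils its edge.
- knife_grip (a point): Place to hold the knife: its finger grip, a flat upright tab 28 mm long (along knife x, -45 to -17 mm), 12 mm thick (along y), from 4 to 40 mm above the plate's underside; this point at x = -31 mm, 26 mm above the underside.
- hub_spanner: Bystander: steel spanner lying flat, 29 x 174 x 6 mm, origin at the middle of its underside.
- hex_key: Bystander: black hex key, 31 x 100 x 5 mm, origin at the middle of its underside.
- scraper: Bystander: bench scraper with white handle, 102 x 112 x 16 mm, origin at the middle of its underside.
- catch (a joint): Travel of the spring ball in the seat's left side, m: 0 when free, 0.002 to 0.004 while the knife's edge pushes it aside, back to about 0 when it has dropped into the knife's notch, just as the nose meets the depth stop. It resists the knife with about 5 to 12 N; the stop itself is firm.
Things that resemble listed ones, but are neither listed nor needed, are in the scene too. Leave any blue or green look-alike of the knife alone.

How it is judged (in metres and radians):
On the way:
1. the empty seat stands in the middle of the guard's gap (x of seat in the frame of stand below 0 m and y of seat in the frame of stand between -0.003 and 0.003 m and velocity of joint head between -0.05 and 0.05 rad/s), for 0.2 s.
At the end, for the whole second after the job is handed in: The empty seat is within 4 mm of the middle of the gap. The knife lies in it, parallel within 0.1 rad, origin at x -18 to 3, y -3 to 3, z -3 to 4 mm in the seat's frame, so far in that the spring ball has dropped into its notch (travel below 0.8 mm, so about 2 mm from the stop), at rest, released (x of seat in the frame of stand below 0 m and y of seat in the frame of stand between -0.004 and 0.004 m and x of knife in the frame of seat between -0.018 and 0.003 m and y of knife in the frame of seat between -0.003 and 0.003 m and z of knife in the frame of seat between -0.003 and 0.004 m and value of joint catch below 0.0008 m and angle between the x axis of knife and the x axis of seat, either way round below 0.1 rad and angle between the z axis of knife and the z axis of seat, either way round below 0.1 rad and linear speed of knife below 0.01 m/s); the robot touches nothing.
It fails at once if the knife is forced: more than 55 N between knife and seat (contact force between knife and seat above 55 N).
It fails at once if the spanner is moved more than 15 mm (distance of hub_spanner from where it was at the start of the episode above 0.015 m).
It fails at once if the hex key is moved more than 15 mm (distance of hex_key from where it was at the start of the episode above 0.015 m).
It fails at once if the scraper is moved more than 15 mm (distance of scraper from where it was at the start of the episode above 0.015 m).
It also fails if it takes over 54 s, if anything falls off the work surface, if the arm or the gripper's body presses on something with over 40 N, if the wrist force passes 120 N, or if a joint passes its speed limit or range.

## Working session

There is one attempt and no reset: what is moved stays moved. The work goes in short steps, Python scripts to look and compute and a tool call to move; the robot and the scene stay as the last step left them, time stands still between calls to the robot, and variables do not carry over. Pictures are saved under pics/ and viewed, at most 10 in all, crops included, and the job is handed in when it is done.

Besides the shell and the picture viewer there is one more tool, called after "Emit:" as name(argument=value, ...), one argument or row to a line, values as JSON. drive_tool: Moves the arm, as the interface text tells. Its arguments: {"type":"object","properties":{"deltas":{"type":"array","items":{"type":"array","items":{"type":"array","items":{"type":"number","minimum":-1,"maximum":1}}}},"squeeze":{"type":"number"}},"required":["deltas"]}

```bash
mkdir -p pics
cat > h.py <<'E'
import numpy as np, cv2
from plant import state, grab_frame, camera_info, hand_in, grip_depth
def cloud(name, depth):
    c=camera_info(name);K=np.array(c["K"]);R=np.array(c["rotation"]);o=np.array(c["origin"])
    h,w=depth.shape;u,v=np.meshgrid(np.arange(w),np.arange(h))
    p=cv2.undistortPoints(np.stack([u,v],-1).reshape(-1,1,2).astype(np.float64),K,np.array(c["dist_coeffs"])).reshape(h,w,2)
    P=np.dstack([p[...,0]*depth,p[...,1]*depth,depth])
    return P@R.T+o
def look(name,tag):
    im,d=grab_frame(name);cv2.imwrite(f"pics/{tag}_{name}.png",im[...,::-1]);P=cloud(name,d)
    np.savez(f"/tmp/{tag}_{name}.npz",im=im,d=d,P=P);return im,d,P
E
python3 - <<'E'
from h import *
for n in("side","top"):
    im,d,P=look(n,"a");c=camera_info(n);print(n,c["origin"],np.round(c["rotation"],3).tolist(),c["K"])
s=state();print(s)
E
```

```text
Traceback (most recent call last):
  File "h.py", line 10, in look
    im,d=grab_frame(name);cv2.imwrite(f"pics/{tag}_{name}.png",im[...,::-1]);P=cloud(name,d)
                                                                               ~~~~~^^^^^^^^
  File "h.py", line 8, in cloud
    return P@R.T+o
           ~~~~~^~
ValueError: operands could not be broadcast together with shapes (400,640) (3,)
```

```bash
sed -i 's/R=np.array(c\["rotation"\])/R=Rotation.from_euler("xyz",c["rotation"],degrees=True).as_matrix()/; s/^import numpy as np, cv2/import numpy as np, cv2\nfrom scipy.spatial.transform import Rotation/' h.py
python3 - <<'E'
from h import *
for n in("side","top"):
    im,d,P=look(n,"a");c=camera_info(n);print(n,c["origin"],np.round(c["rotation"],3).tolist(),c["K"])
    print(P[200,320],P[300,100],P[300,500])
s=state();print(s)
E
```

```text
side [ 0.09559022 -0.77076407  0.6797407 ] [-125.769, -0.068, -32.984] [[380.98870159   0.         321.59977785]
 [  0.         380.98870159 207.85611586]
 [  0.           0.           1.        ]]
[0.59239762 0.00193973 0.04629801] [ 0.00497304 -0.08461111  0.06934422] [ 0.74925919 -0.50284527  0.00626694]
top [ 0.3372679  -0.1097125   1.50941783] [-172.978, -0.111, -90.719] [[500.74331192   0.         322.49759656]
 [  0.         500.74331192 201.26544492]
 [  0.           0.           1.        ]]
[ 0.52722842 -0.10742199 -0.00108172] [ 0.21175808  0.66186561 -0.20150925] [ 0.21549236 -0.64538246  0.0134319 ]
{'t': 0.15, 'qpos': array([ 6.64063413e+01,  8.64382071e+00,  8.23821237e+01, -2.92139346e-04,
        8.90286722e+01, -7.67709621e+00]), 'joint_velocities': array([-0.03384031, -0.03479046, -0.10856054, -0.0596908 , -0.12685123,
        0.07080265]), 'joint_torque': array([ 2.84050999e-03, -7.13386202e+01, -5.71042979e+01, -1.69753662e-04,
        7.47886661e-03, -9.66428388e-06]), 'ee_pos': array([0.15762343, 0.55277175, 0.23084091]), 'tool_rot': array([-1.79945834e+02, -7.00675799e-03,  1.64083439e+02]), 'contact_force': array([ 0.57357752,  0.97710509, -0.05233299]), 'moment': array([ 0.02351197, -0.06330015,  0.01647042]), 'gripper_force': 0.0, 'grip_width': 0.08545014438108284}
```

View pics/a_top.png

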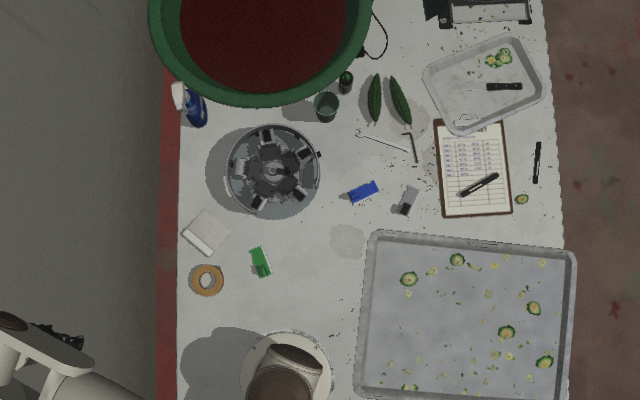

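View pics/a_side.png

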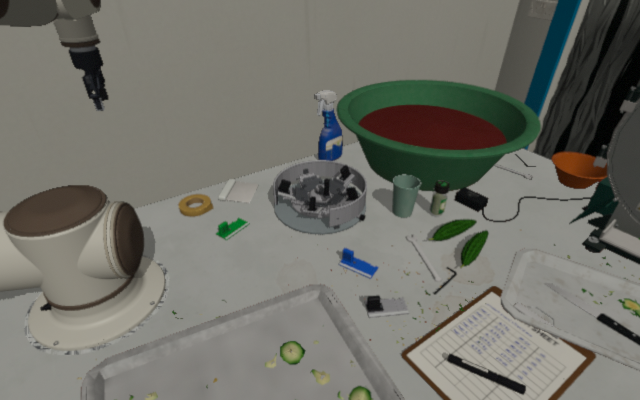

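Run:
```python
from h import *
im=cv2.imread("pics/a_top.png")
a=cv2.resize(im[110:225,210:335],None,fx=5,fy=5,interpolation=cv2.INTER_CUBIC)[:575]
b=cv2.resize(im[175:225,385:430],None,fx=4,fy=4,interpolation=cv2.INTER_CUBIC)
can=np.zeros((575,800,3),np.uint8);can[:,:625]=a[:, :625];can[:200,620:800]=b
cv2.imwrite("pics/c1.png",can)
P=np.load("/tmp/a_top.npz")["P"]
im3=im[...,::-1].astype(int)
# knife plate & grip points by height
r=(slice(180,222),slice(388,428))
Z=P[r][...,2];print(np.round(Z[::3,::3]*1000).astype(int))
S=P[115:222,215:330];Zs=S[...,2]
print("heights",np.percentile(Zs,[5,25,50,75,95,99]))
m=(Zs>.09)&(Zs<.14);l,n=None,None
k,lab,st,cen=cv2.connectedComponentsWithStats(m.astype(np.uint8))
for i in range(1,k):
  if st[i,4]>5: q=S[lab==i];print(cen[i]+[215,115],st[i,4],np.round(q.mean(0),4),np.round(q[:,2].max(),3))
```

```text
[[  -3   -1   -3    0    2    6   -6    3   -2   -4    1    0    1    2]
 [   1   -3    8   -2   -1    3    7    9   11   -1   -2    3   -1    6]
 [   3   -4   -2   -5   -4   -1    2    9    0    1    4    1   -1    0]
 [   0    1    5    0    0    1    4    1    3    4    6    0   -9    2]
 [   1   -7    0    1    0   -2 1509    2    7    4    5    4    2    1]
 [   0    0    2    4    9   -6    0    6    5    8    4    4   -1    4]
 [   4    4   -3   -1    4    1    2    3    6    6   -3    4  -11    2]
 [  -1    2    5    1   -1    4    2    3    3    8   -2    0    0    3]
 [  -2    3    2   -1   12    2    0   10   -1   -2   -3    1   -2   -1]
 [   1   -2    9    7    4   10   38   40    7    2   -2    7    1    3]
 [   0    1   -1    2    3   23   35    3    4    0   -2   -1   -1   -1]
 [   5    0   -2    6    3   23   35    3   -2    1   -1   -4    1   -2]
 [   1   -2    2    1   -2   -3   -3    8    3    6    4   -1    2   -3]
 [   1    6    6    1    4   -2    0    4 1509    3    1    2    2   -1]]
heights [-0.00298315  0.00202379  0.01257443  0.05215481  0.08532484  0.10263183]
[325.33333333 115.33333333] 15 [ 0.7619 -0.126   0.1023] 0.114
[265.69047619 134.97619048] 42 [0.7062 0.0474 0.0999] 0.111
[302.39583333 152.39583333] 48 [ 0.6534 -0.0586  0.0985] 0.107
[286.59375 169.5625 ] 32 [ 0.6002 -0.0142  0.1175] 0.127
[296.54347826 192.60869565] 46 [ 0.5367 -0.0411  0.0986] 0.11
[255.63265306 200.06122449] 49 [0.5168 0.0756 0.0988] 0.11
```

View pics/c1.png

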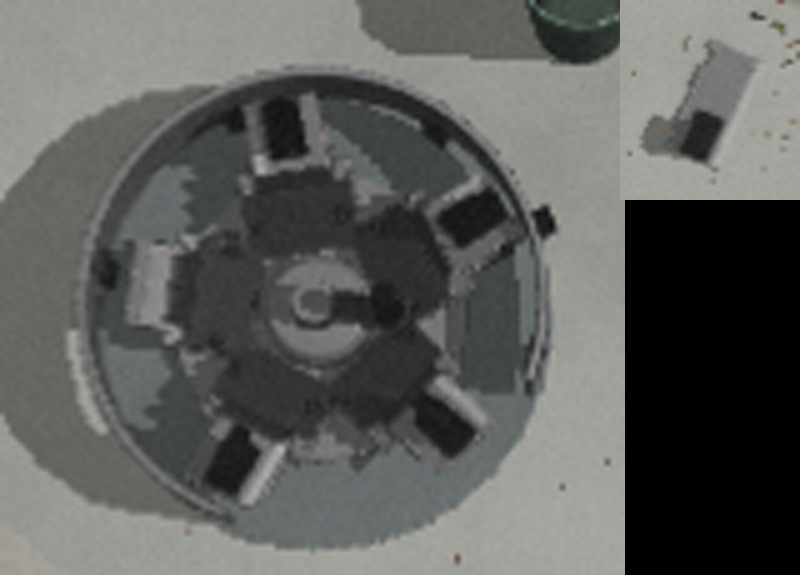

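```bash
cat > m.py <<'E'
from h import *
from scipy.optimize import least_squares
c=camera_info("top");K=np.array(c["K"]);Rt=Rotation.from_euler("xyz",c["rotation"],degrees=True).as_matrix();o=np.array(c["origin"])
def cast(uv,z):
    p=cv2.undistortPoints(np.array(uv,float).reshape(-1,1,2),K,np.array(c["dist_coeffs"])).reshape(-1,2)
    r=np.c_[p,np.ones(len(p))]@Rt.T
    return o+r*((z-o[2])/r[:,2])[:,None]
def head(tag):
    f=np.load(f"/tmp/{tag}_top.npz");P=f["P"];im=f["im"].astype(int)
    Z=P[...,2];X=P[...,:2]
    dark=(im.max(2)<45);reg=np.hypot(X[...,0]-.6,X[...,1]-.027)<.16
    k,lab,st,cen=cv2.connectedComponentsWithStats((dark&reg&(Z>.085)&(Z<.14)).astype(np.uint8),connectivity=4)
    out=[]
    for i in range(1,k):
        if st[i,4]>12: zz=np.median(Z[lab==i]);out.append((st[i,4],round(zz,4),cast(cen[i],.103 if zz<.111 else .122)[0]))
    return P,im,reg,out
E
python3 - <<'E'
from m import *
P,im,reg,out=head("a")
for q in out: print(q)
g=np.array([q[2][:2] for q in out if q[1]<.111]);
def f(p):  # centre, angle of empty seat; grips at +72k
    a=p[2]+np.deg2rad(72)*np.arange(1,5);m=p[:2]+.108*np.c_[np.cos(a),np.sin(a)]
    d=np.linalg.norm(g[:,None]-m[None],axis=2);return d.min(1)
s=min((least_squares(f,[.6,.03,a]) for a in np.deg2rad([70,80,90,100,110])),key=lambda s:s.cost)
print("axis",s.x[:2],"seat dir deg",np.rad2deg(s.x[2]),"res",s.fun)
# guard: bright-ish points z~.087 ring
Z=P[...,2];X=P[...,:2]-s.x[:2];r=np.hypot(X[...,0],X[...,1]);m=(Z>.06)&(Z<.1)&(abs(r-.136)<.008)
a=np.rad2deg(np.arctan2(X[...,1],X[...,0]))[m]%360;h,_=np.histogram(a,np.arange(0,361,4));print(h)
i=np.where(m);pts=P[m][:,:2]
s2=least_squares(lambda p:np.hypot(*(pts-p[:2]).T)-p[2],[*s.x[:2],.136],loss="soft_l1",f_scale=.003);print("guard fit",s2.x)
# rough knife: dark grip + plate
v,u=np.where(((im.max(2)<60)&(P[...,2]>.015)&(P[...,2]<.06))[180:225,388:430]);gc=np.array([u.mean()+388,v.mean()+180]);print("grip",gc,len(u),cast(gc,.04),cast(gc,.03))
E
```

```text
(np.int32(45), np.float64(0.0998), array([0.70495808, 0.04666163, 0.103     ]))
(np.int32(53), np.float64(0.0985), array([ 0.6524205 , -0.06007343,  0.103     ]))
(np.int32(34), np.float64(0.1195), array([ 0.59839881, -0.0146073 ,  0.122     ]))
(np.int32(53), np.float64(0.0982), array([ 0.53495619, -0.04236816,  0.103     ]))
(np.int32(52), np.float64(0.0975), array([0.51480656, 0.07551152, 0.103     ]))
axis [0.60576479 0.03163816] seat dir deg 81.5244598190378 res [0.00785229 0.00520645 0.00573873 0.00713704]
[14 11 13 12 11 15 14 12 11 13 11  8 10 11 10 11 11  9 12 12 11  8  6  9
  6  5  6  8  6  5  7  6  5  6  6  7  8  6  7  5  0  0  0  0  0  0  0  0
  0  0  0  0  0  0  0  0  0  0  0  0  0  0  8  8  8  9  5  5  6  6  7  5
  6  7  6  8  9  7  9  8  8 12 11 11 11 10 10 12 11 13]
guard fit [0.60805919 0.03062245 0.13408307]
grip [405.63043478 209.19565217] 46 [[ 0.49149392 -0.36084316  0.04      ]] [[ 0.4925435  -0.36255221  0.03      ]]
```

Emit:
drive_tool(
  deltas=[
    [[0,0.74,-0.94,0,0],[0,0.74,-0.94,0,0],[0,0.74,-0.94,0,0],[0,0.74,-0.94,0,0],[0,0.74,-0.94,0,0],[0,0.74,-0.94,0,0],[0,0.74,-0.94,0,0],[0,0.74,-0.94,0,0],[0,0.74,-0.94,0,0],[0,0.74,-0.94,0,0],[0,0.74,-0.94,0,0],[0,0.74,-0.94,0,0]],
  ],
  squeeze=30,
)

```text
t: 1.15
ee_pos: [0.3802, 0.2696, 0.2312]
tool_rot: [-180.0, -0.0, 164.1]
contact_force: [0.2, 0.6, 0.5]
grip_width: 0.0427
gripper_force: 0.0
```

Run:
```python
from m import *
P,im,reg,out=head("a")
g=np.array([q[2][:2] for q in out if q[1]<.111]);cr=[q[2][:2] for q in out if q[1]>.111][0]
def f(p):
    a=p[2]+np.deg2rad(72)*np.arange(1,5);m=p[:2]+p[3]*np.c_[np.cos(a),np.sin(a)]
    d=np.linalg.norm(g[:,None]-m[None],axis=2);return d.min(1)
s=least_squares(f,[.605,.031,1.42,.105]);print(s.x,np.rad2deg(s.x[2]),s.fun);d=cr-s.x[:2];print(np.hypot(*d),np.rad2deg(np.arctan2(d[1],d[0]))-180)
# knife plate: gray mask differing from bench: use oriented contour
sub=im[175:225,388:430].astype(np.uint8);print(sub.max(2)[::3,::3])
```

```text
[0.60551539 0.02996302 1.42286238 0.10122615] 81.52400917029566 [0.00039144 0.00029575 0.00037499 0.00043114]
0.04513489771407907 -279.0718862888115
[[164 166 165 164 163 163 163 161 159 159 164 158 133 147]
 [167 167 166 164 164 164 165 162 161 161  65 158 161 160]
 [161 163 164 162 164 162 162 161 162 162 165 162 105 162]
 [160 160 163 162 158 162 160 156 158 163 162 164 164 165]
 [159 163 161 162 151 162 143 128 124 159 163 161 164 163]
 [162 164 163 155 157 155  99 122 121 121 129 157 164  89]
 [119 163 164 160 161 100 119 119 121 125 153 163 165 164]
 [164 163 164 161 158 104 118 120 123 125 168 162 163 162]
 [164 164 165 160 150 114 120 117 123 144 161 158 161 163]
 [166 165 166 167 106 102 107 121 125 168 161 163 165 165]
 [164 154 103 100  80  46  38  40 143 164 162 164 163 148]
 [162 106 106 103  79  41  38  69 170 166 156 144 167 157]
 [166 105 101  94  52  38  43 133 168 159 164 163 165 165]
 [169 167 164 156 125  62  58 168 164 163 166 165 166 167]
 [165 167 161 163 164 163 165 135 166 167 164 147 164 161]
 [167 163 164 165 162 162 160 165 166 162 162 165 160 165]
 [163 166 167 170 165 163 163 159 164 164 166 165 161 163]]
```

Emit:
drive_tool(
  deltas=[
    [[0,0.73,-0.94,0,0],[0,0.73,-0.94,0,0],[0,0.73,-0.94,0,0],[0,0.73,-0.94,0,0],[0,0.73,-0.94,0,0],[0,0.73,-0.94,0,0],[0,0.73,-0.94,0,0],[0,0.73,-0.94,0,0],[0,0.73,-0.94,0,0],[0,0.73,-0.94,0,0],[0,0.73,-0.94,0,0],[0,0.75,-0.94,0,0]],
  ],
)

```text
t: 2.15
ee_pos: [0.5998, -0.0124, 0.231]
tool_rot: [-180.0, -0.0, 164.1]
contact_force: [0.5, 0.5, 0.4]
grip_width: 0.0426
gripper_force: 0.0
```

Emit:
drive_tool(
  deltas=[
    [[0,0,0,0,0],[0,0,0,-0.9,0],[0,0,0,-0.9,0],[0,0,0,-0.9,0],[0,0,0,-0.9,0],[0,0,0,-0.9,0],[0,0,0,-0.9,0]],
  ],
)

```text
t: 2.73
ee_pos: [0.5989, -0.0109, 0.0951]
tool_rot: [-180.0, -0.0, 164.1]
contact_force: [0.2, -0.9, 0.3]
grip_width: 0.0426
gripper_force: 0.0
```

Emit:
drive_tool(
  deltas=[
    [[-1,0,0,0,0],[-1,0,0,0,0],[-1,0,0,0,0],[-1,0,0,0,0],[-1,0,0,0,0]],
  ],
)

```text
t: 3.15
ee_pos: [0.5983, -0.0134, 0.0961]
tool_rot: [-179.8, -0.1, 164.0]
contact_force: [-3.2, -23.0, -20.9]
grip_width: 0.014
gripper_force: 30.2
```

Run:
```python
from m import *
im,d,P=look("top","b");look("side","b")
f=cv2.resize(im[110:225,210:335],None,fx=4,fy=4,interpolation=cv2.INTER_CUBIC)
s=np.load("/tmp/b_side.npz")["im"][150:240,260:380];s=cv2.resize(s,None,fx=2.5,fy=2.5)
can=np.zeros((460,800,3),np.uint8);can[:,:500]=f;can[:225,500:800]=s;cv2.imwrite("pics/c2.png",can[...,::-1])
# planned path, axis and start/goal angle, tcp rows 2.5cm units
ax=np.array([.6065,.0305]);a=np.deg2rad(np.linspace(261,384,25));p=ax+.045*np.c_[np.cos(a),np.sin(a)]
print(np.round(p[0],4),np.round(np.diff(p,axis=0)/.025,2).tolist())
```

```text
[ 0.5995 -0.0139] [[0.16, -0.02], [0.16, -0.0], [0.16, 0.01], [0.16, 0.03], [0.16, 0.04], [0.15, 0.05], [0.15, 0.07], [0.14, 0.08], [0.13, 0.09], [0.12, 0.1], [0.11, 0.11], [0.1, 0.12], [0.09, 0.13], [0.08, 0.14], [0.07, 0.15], [0.05, 0.15], [0.04, 0.16], [0.03, 0.16], [0.01, 0.16], [-0.0, 0.16], [-0.02, 0.16], [-0.03, 0.16], [-0.05, 0.15], [-0.06, 0.15]]
```

View pics/c2.png

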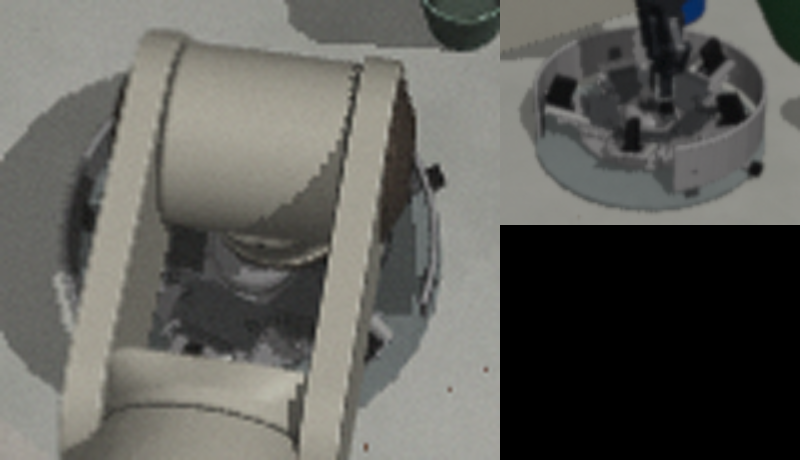

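Emit:
drive_tool(
  deltas=[
    [[-1,0,-0.1,0,0],[-1,0.16,-0.02,0,0],[-1,0.16,0,0,0],[-1,0.16,0.01,0,0],[-1,0.16,0.03,0,0],[-1,0.16,0.04,0,0],[-1,0.15,0.05,0,0],[-1,0,0,0,0]],
  ],
)

```text
t: 3.92
ee_pos: [0.6233, -0.0117, 0.0965]
tool_rot: [-179.9, 0.0, 164.1]
contact_force: [2.3, -10.2, -17.3]
grip_width: 0.0137
gripper_force: 29.8
```

Emit:
drive_tool(
  deltas=[
    [[-1,0.15,0.07,0,0],[-1,0.14,0.08,0,0],[-1,0.13,0.09,0,0],[-1,0.12,0.1,0,0],[-1,0.11,0.11,0,0],[-1,0.1,0.12,0,0],[-1,0.09,0.13,0,0],[-1,0.08,0.14,0,0],[-1,0,0,0,0]],
  ],
)

```text
t: 4.67
ee_pos: [0.6471, 0.0098, 0.0975]
tool_rot: [-180.0, 0.1, 164.1]
contact_force: [7.5, -5.2, -12.1]
grip_width: 0.0139
gripper_force: 30.5
```

Emit:
drive_tool(
  deltas=[
    [[-1,0.07,0.15,0,0],[-1,0.05,0.15,0,0],[-1,0.04,0.16,0,0],[-1,0.03,0.16,0,0],[-1,0.01,0.16,0,0],[-1,0,0.16,0,0],[-1,-0.02,0.16,0,0],[-1,-0.03,0.16,0,0],[-1,-0.05,0.15,0,0],[-1,-0.06,0.15,0,0],[-1,0,0,0,0]],
  ],
)

```text
t: 5.58
ee_pos: [0.6476, 0.0492, 0.0982]
tool_rot: [-180.0, 0.1, 164.1]
contact_force: [0.5, -4.0, -0.6]
grip_width: 0.0138
gripper_force: 30.4
```

Emit:
drive_tool(
  deltas=[
    [[0,0,0,0,0],[0,0,0,0,0],[0,0,0,0,0],[0,0,0,0,0],[0,0,0,0.9,0],[0,0,0,0.9,0],[0,0,0,0.9,0],[0,0,0,0.9,0],[0,-0.8,-0.9,0.5,0],[0,-0.8,-0.9,0,0],[0,-0.8,-0.9,0,0],[0,-0.8,-0.9,0,0]],
  ],
)

```text
t: 6.58
ee_pos: [0.566, -0.0415, 0.1991]
tool_rot: [180.0, 0.0, 164.1]
contact_force: [0.8, -1.0, 0.2]
grip_width: 0.0427
gripper_force: 0.0
```

Run:
```python
from m import *
f=np.load("/tmp/a_top.npz");im=f["im"].astype(int);P=f["P"]
sub=im[175:225,388:430];v=sub.max(2)
sat=sub.max(2)-sub.min(2)
for lo,hi in((112,136),(0,70)):
    m=((v>=lo)&(v<hi)).astype(np.uint8)
    m=cv2.morphologyEx(m,cv2.MORPH_OPEN,np.ones((2,2),np.uint8))
    k,lab,st,cen=cv2.connectedComponentsWithStats(m);i=1+np.argmax(st[1:,4])
    yx=np.argwhere(lab==i)[:,::-1]+[388,175]
    W=cast(yx,.004 if lo else .04)[:,:2]
    r=cv2.minAreaRect((W*1000).astype(np.float32));e,V=np.linalg.eigh(np.cov(W.T));ang=np.rad2deg(np.arctan2(V[1,1],V[0,1]))
    print(lo,len(W),np.round(W.mean(0),4),r,ang)
    print("\n".join("".join("#" if q else "." for q in row) for row in (lab==i)))
```

```text
112 190 [ 0.5359 -0.3847] ((533.83203125, -383.6885986328125), (34.95051574707031, 58.48338317871094), 64.6877670288086) 147.24379109914125
..........................................
..........................................
..........................................
..........................................
..........................................
..........................................
..........................................
..........................................
..........................................
..........................................
..........................................
.....................##...................
.....................####.................
.....................#####................
......................#######.............
.....................###########..........
.....................###########..........
....................###########...........
..................#############...........
..................#############...........
..................############............
.................#############............
..............
[... 2783 characters left out ...]
............
..............#########...................
..............########....................
..............########....................
.............########.....................
.............########.....................
..............######......................
................####......................
..........................................
..........................................
..........................................
..........................................
..........................................
..........................................
..........................................
..........................................
..........................................
```

Emit:
drive_tool(
  deltas=[
    [[0,-0.18,-0.93,0,-0.5],[0,-0.18,-0.93,0,-0.5],[0,-0.18,-0.93,0,-0.43],[0,-0.18,-0.93,0,0],[0,-0.18,-0.93,0,0],[0,-0.18,-0.93,0,0],[0,-0.18,-0.93,0,0],[0,-0.18,-0.93,0,0],[0,-0.18,-0.93,0,0],[0,-0.18,-0.93,0,0],[0,-0.18,-0.93,0,0]],
  ],
)

```text
t: 7.5
ee_pos: [0.5171, -0.2977, 0.199]
tool_rot: [180.0, 0.0, 155.5]
contact_force: [1.2, -0.8, -0.0]
grip_width: 0.043
gripper_force: 0.0
```

Run:
```python
from m import *
look("top","d");P,im,reg,out=head("d")
for q in out: print(q)
g=np.array([q[2][:2] for q in out if q[1]<.111]);cr=[q[2][:2] for q in out if q[1]>.111][0]
def f(p):
    a=p[2]+np.deg2rad(72)*np.arange(1,5);m=p[:2]+p[3]*np.c_[np.cos(a),np.sin(a)]
    d=np.linalg.norm(g[:,None]-m[None],axis=2);return d.min(1)
s=least_squares(f,[.605,.031,np.deg2rad(204),.101]);print(s.x,np.rad2deg(s.x[2]),s.fun);d=cr-s.x[:2];print(np.hypot(*d),np.rad2deg(np.arctan2(d[1],d[0])))
# guard gap ends, fine
Z=P[...,2];X=P[...,:2]-s.x[:2];r=np.hypot(X[...,0],X[...,1]);m=(Z>.065)&(Z<.1)&(abs(r-.136)<.008)
a=np.sort(np.rad2deg(np.arctan2(X[...,1],X[...,0]))[m]%360);i=np.argmax(np.diff(a));print("gap",a[i-3:i+5],(a[i]+a[i+1])/2)
```

```text
(np.int32(49), np.float64(0.0977), array([0.70483944, 0.01064358, 0.103     ]))
(np.int32(47), np.float64(0.0984), array([0.65556882, 0.1186988 , 0.103     ]))
(np.int32(36), np.float64(0.1193), array([0.64550325, 0.0485975 , 0.122     ]))
(np.int32(52), np.float64(0.0977), array([ 0.61747734, -0.07082352,  0.103     ]))
(np.int32(47), np.float64(0.0987), array([0.53773289, 0.10356436, 0.103     ]))
[0.60596626 0.02993388 3.57399998 0.1010545 ] 204.7751149481276 [0.00045472 0.0006314  0.00057925 0.00067395]
0.04372075553074681 25.269870240769706
gap [155.95912588 156.61740237 156.87015185 157.27260147 248.61556975
 249.22922507 249.52610643 250.16015335] 202.94408561128816
```

Emit:
drive_tool(
  deltas=[
    [[0,-0.2,-0.93,0,0],[0,-0.2,-0.93,0,0],[0,-0.2,-0.93,0,0],[0,0,0,-0.93,0],[0,0,0,-0.93,0],[0,0,0,-0.93,0],[0,0,0,-0.93,0],[0,0,0,-0.93,0],[0,0,0,-0.93,0],[0,0,0,-0.9,0],[0,0,0,0,0]],
  ],
)

```text
t: 8.47
ee_pos: [0.5009, -0.3648, 0.0326]
tool_rot: [179.9, -0.3, 155.5]
contact_force: [-0.5, 0.5, -1.6]
grip_width: 0.0426
gripper_force: 0.0
```

Run:
```python
from m import *
im,_,_=look("side","e");cv2.imwrite("pics/c3.png",cv2.resize(im[230:340,320:460],None,fx=5,fy=5,interpolation=cv2.INTER_CUBIC)[...,::-1])
```

```text
(no output)
```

View pics/c3.png

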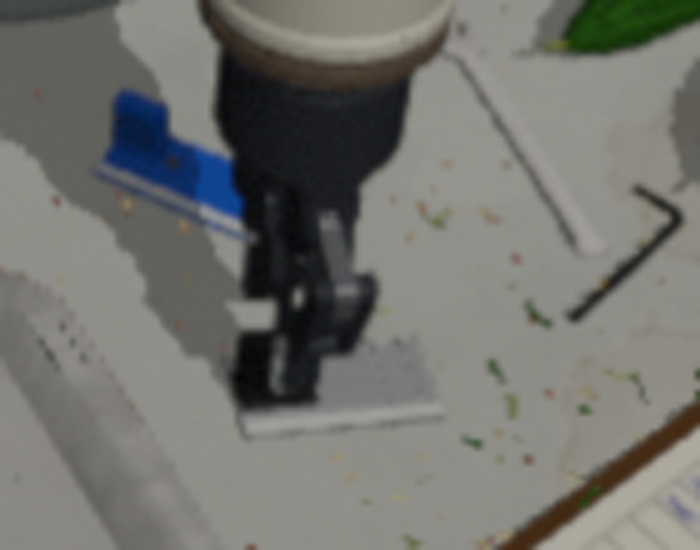

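Emit:
drive_tool(
  deltas=[
    [[0,0,0,-0.4,0],[0,0,0,-0.34,0],[0,0,0,0,0]],
  ],
)

```text
t: 8.77
ee_pos: [0.5022, -0.3661, 0.0175]
tool_rot: [180.0, -0.0, 155.5]
contact_force: [-0.5, -0.5, -0.4]
grip_width: 0.0426
gripper_force: 0.0
```

Emit:
drive_tool(
  deltas=[
    [[-1,0,0,0,0],[-1,0,0,0,0],[-1,0,0,0,0],[-1,0,0,0,0],[-1,0,0,0,0]],
  ],
  squeeze=20,
)

```text
t: 9.18
ee_pos: [0.5027, -0.3666, 0.019]
tool_rot: [-180.0, 0.1, 155.5]
contact_force: [-0.5, -1.1, 6.5]
grip_width: 0.0119
gripper_force: 20.4
```

Emit:
drive_tool(
  deltas=[
    [[-1,0,0,0.4,0],[-1,0,0,0.9,0],[-1,0,0,0.9,0],[-1,0,0,0.9,0],[-1,0,0,0.9,0],[-1,0,0,0.9,0],[-1,0,0,0.9,0],[-1,0,0,0,0]],
  ],
)

```text
t: 9.85
ee_pos: [0.5035, -0.3672, 0.1688]
tool_rot: [-179.9, 0.3, 155.5]
contact_force: [0.2, -0.7, -0.3]
grip_width: 0.0121
gripper_force: 19.6
```

Run:
```python
from m import *
im,_,_=look("side","f");cv2.imwrite("pics/c4.png",cv2.resize(im[150:300,300:480],None,fx=4,fy=4,interpolation=cv2.INTER_CUBIC)[...,::-1])
s=state();print(s["moment"],s["contact_force"],s["qpos"],s["ee_pos"])
```

```text
[ 0.01930783  0.0608769  -0.00265027] [ 0.0250156  -0.52678366 -2.26329179] [-4.31839957e+01  1.57318772e+01  8.13428852e+01 -4.75477145e-03
  8.26826248e+01 -1.08690156e+02] [ 0.50307192 -0.36686131  0.16632422]
```

View pics/c4.png

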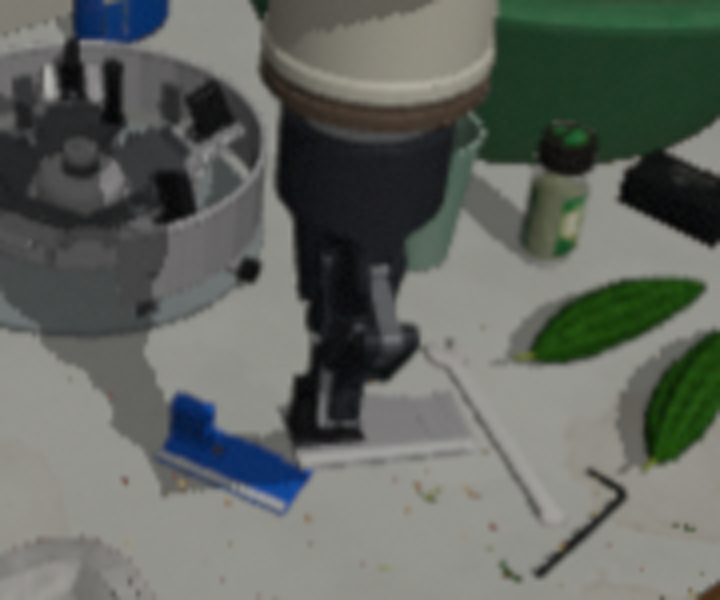

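Emit:
drive_tool(
  deltas=[
    [[-1,0.3,0.81,0,-0.98],[-1,0.3,0.81,0,-0.98],[-1,0.3,0.81,0,-0.98],[-1,0.3,0.81,0,-0.98],[-1,0.3,0.81,0,-0.98],[-1,0.3,0.81,0,-0.98],[-1,0.3,0.81,0,-0.98],[-1,0.3,0.81,0,-0.98],[-1,0.3,0.81,0,-0.98],[-1,0.3,0.81,0,-0.98],[-1,0.3,0.81,0,-0.98],[-1,0.25,0.79,0,-0.98]],
  ],
)

```text
t: 10.9
ee_pos: [0.5911, -0.1226, 0.1625]
tool_rot: [-179.9, -0.0, 84.7]
contact_force: [0.2, -0.4, -1.8]
grip_width: 0.0114
gripper_force: 19.6
```

Emit:
drive_tool(
  deltas=[
    [[-1,0,0,0,0],[-1,0,0,-0.7,0],[-1,0,0,-0.7,0],[-1,0,0,0,0]],
  ],
)

```text
t: 11.23
ee_pos: [0.5895, -0.1234, 0.1245]
tool_rot: [-179.7, -0.1, 85.0]
contact_force: [-1.1, 1.1, -2.7]
grip_width: 0.0118
gripper_force: 19.9
```

Emit:
drive_tool(
  deltas=[
    [[-1,0,0,-0.35,0],[-1,0,0,-0.35,0],[-1,0,0,0,0],[-1,0,0,0,0]],
  ],
)

```text
t: 11.57
ee_pos: [0.5911, -0.124, 0.1107]
tool_rot: [-180.0, -0.0, 84.9]
contact_force: [0.2, -1.3, -1.1]
grip_width: 0.0118
gripper_force: 19.9
```

Emit:
drive_tool(
  deltas=[
    [[-1,0,-0.06,-0.08,0],[-1,0,-0.06,-0.08,0],[-1,0,0,0,0]],
  ],
)

```text
t: 11.82
ee_pos: [0.5912, -0.1272, 0.1067]
tool_rot: [-180.0, 0.0, 84.9]
contact_force: [-0.6, 0.1, -0.9]
grip_width: 0.0114
gripper_force: 19.9
```

Emit:
drive_tool(
  deltas=[
    [[-1,0,0.15,0,0],[-1,0,0,-0.08,0],[-1,0,0,-0.08,0],[-1,0,0,0,0]],
  ],
)

```text
t: 12.15
ee_pos: [0.5914, -0.123, 0.1029]
tool_rot: [180.0, 0.0, 85.0]
contact_force: [0.6, -0.7, 0.7]
grip_width: 0.0116
gripper_force: 19.9
```

Run:
```python
from m import *
im,_,_=look("side","g");cv2.imwrite("pics/c5.png",cv2.resize(im[130:250,280:430],None,fx=5,fy=5,interpolation=cv2.INTER_CUBIC)[...,::-1])
s=state();print(s["moment"],s["contact_force"],s["ee_pos"])
```

```text
[ 0.05633365 -0.17882038 -0.08840431] [0.4482984  0.09261984 0.30872438] [ 0.59134034 -0.12298873  0.10285135]
```

View pics/c5.png

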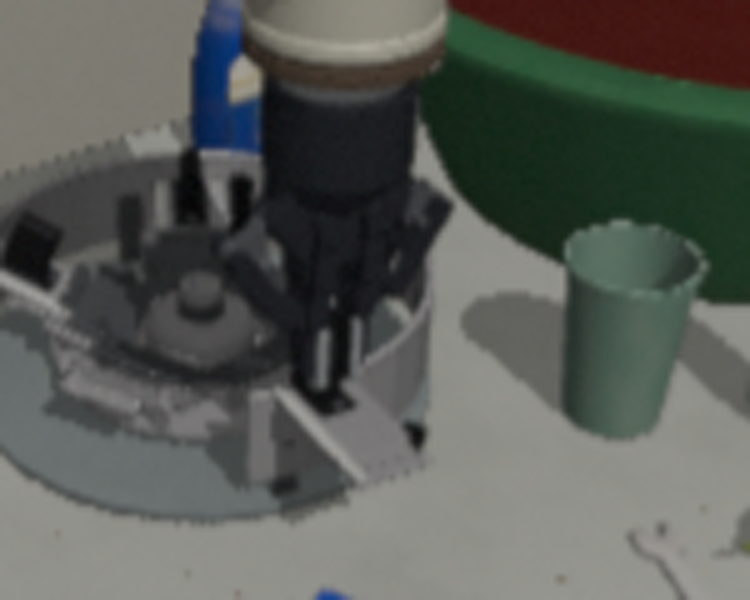

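Emit:
drive_tool(
  deltas=[
    [[-1,0,-0.06,-0.1,0],[-1,0,-0.06,-0.1,0],[-1,0,0,0,0]],
  ],
)

```text
t: 12.45
ee_pos: [0.5913, -0.1268, 0.0986]
tool_rot: [180.0, 0.1, 84.9]
contact_force: [-4.4, -2.8, 10.5]
grip_width: 0.0116
gripper_force: 22.8
```

```bash
cat > pitch.py <<'E'
from m import *
def pitch(yaw,tag,views=("side",)):
    s=state();t=s["ee_pos"];d=np.array([np.cos(np.deg2rad(yaw)),np.sin(np.deg2rad(yaw))]);n=np.array([-d[1],d[0]])
    for v in views:
        im,_,P=look(v,tag);Q=P.reshape(-1,3)-t;a=Q[:,:2]@d;b=Q[:,:2]@n;c=im.reshape(-1,3).astype(int)
        m=(a>.014)&(a<.062)&(abs(b)<.02)&(Q[:,2]>-.07)&(Q[:,2]<.0)
        A=np.c_[a,b,np.ones(len(a))][m];z=Q[m,2]
        w=np.ones(len(z),bool)
        for _ in range(6):
            x=np.linalg.lstsq(A[w],z[w],rcond=None)[0];e=z-A@x;w=abs(e)<max(.004,2*e[w].std())
        print(v,m.sum(),w.sum(),"nose-down deg",round(-np.rad2deg(np.arctan(x[0])),1),"roll",round(np.rad2deg(np.arctan(x[1])),1),"plate z at tcp",round(x[2],4),"std",e[w].std().round(4))
    print(s["t"],s["contact_force"].round(1),t.round(4))
E
python3 -c "
from pitch import *
pitch(-95,'p1',('side','top'))"
```

```text
side 207 202 nose-down deg 8.0 roll -0.4 plate z at tcp -0.012 std 0.0012
top 39 38 nose-down deg 9.3 roll 5.6 plate z at tcp -0.0121 std 0.002
12.45 [-4.4 -2.8 10.5] [ 0.5913 -0.1268  0.0986]
```

Emit:
drive_tool(
  deltas=[
    [[-1,0,-0.06,-0.08,0],[-1,0,-0.06,-0.08,0],[-1,0,-0.05,-0.08,0],[-1,0,0,0,0]],
  ],
)

```text
t: 12.88
ee_pos: [0.5911, -0.1312, 0.0925]
tool_rot: [180.0, 0.1, 84.9]
contact_force: [-5.7, -4.3, 12.0]
grip_width: 0.0114
gripper_force: 25.2
```

```bash
python3 -c "
from pitch import *
pitch(-95,'p2',('side','top'))"
```

```text
side 214 213 nose-down deg 18.2 roll -0.4 plate z at tcp -0.0113 std 0.0015
top 39 33 nose-down deg 15.8 roll -14.1 plate z at tcp -0.0177 std 0.0017
12.8833 [-5.7 -4.3 12. ] [ 0.5911 -0.1312  0.0925]
```

Emit:
drive_tool(
  deltas=[
    [[-1,0,-0.06,-0.08,0],[-1,0,-0.04,-0.06,0],[-1,0,0,0,0]],
  ],
)

```text
t: 13.23
ee_pos: [0.591, -0.1335, 0.0888]
tool_rot: [-180.0, 0.1, 84.9]
contact_force: [-7.7, -2.9, 11.4]
grip_width: 0.0114
gripper_force: 26.5
```

```bash
python3 -c "
from pitch import *
pitch(-95,'p3',('side',))"
```

```text
side 201 198 nose-down deg 24.3 roll -0.4 plate z at tcp -0.0115 std 0.0015
13.2333 [-7.7 -2.9 11.4] [ 0.591  -0.1335  0.0888]
```

Emit:
drive_tool(
  deltas=[
    [[-1,0,0,0.3,0],[-1,0,-0.1,0.8,0],[-1,0,-0.3,0.9,0],[-1,0,-0.3,0.9,0],[-1,0,-0.3,0.9,0],[-1,0,0,0.6,0],[-1,0,0,0,0]],
  ],
)

```text
t: 13.87
ee_pos: [0.5922, -0.1585, 0.202]
tool_rot: [179.7, 0.1, 84.9]
contact_force: [1.1, -0.2, -0.5]
grip_width: 0.0118
gripper_force: 24.8
```

```bash
python3 -c "
from pitch import *
pitch(-95,'p4',('side','top'))
print(state()['tool_rot'])"
```

```text
side 234 231 nose-down deg 23.5 roll 0.0 plate z at tcp -0.012 std 0.0013
top 74 67 nose-down deg 25.7 roll 0.6 plate z at tcp -0.0145 std 0.0022
13.8667 [ 1.1 -0.2 -0.5] [ 0.5922 -0.1585  0.202 ]
[1.79975052e+02 2.66916049e-03 8.49423907e+01]
```

Run:
```python
from m import *
p=np.array([[.5983,-.0134],[.6233,-.0117],[.6471,.0098],[.6476,.0492]])
s=least_squares(lambda q:np.hypot(*(p-q).T)-.045,[.606,.031]);print("axis mech",s.x,s.fun)
t=np.array([.5922,-.1585,.202]);t=np.array([ 0.5922,-0.1585,0.202])
for v,tag in(("side","p4"),("top","p4")):
    f=np.load(f"/tmp/{tag}_{v}.npz");P=f["P"];im=f["im"].astype(int)
    yaw=np.deg2rad(-95.06);d=np.array([np.cos(yaw),np.sin(yaw)]);n=np.array([-d[1],d[0]])
    Q=P-t;a=Q[...,:2]@d;b=Q[...,:2]@n
    zc=-.012-np.tan(np.deg2rad(23.5))*a
    m=(abs(Q[...,2]-zc)<.006)&(a>-.05)&(a<.09)&(abs(b)<.035)
    A,B=a[m],b[m]
    print(v,m.sum(),"a max",np.sort(A)[-8:].round(4),"b", np.percentile(B[A>.01],[1,3,50,97,99]).round(4),"a min",np.sort(A)[:6].round(4))
```

```text
axis mech [0.60697845 0.03042376] [-0.0003252   0.00017526  0.00011184 -0.00024894]
side 465 a max [0.0518 0.0518 0.0521 0.0521 0.0524 0.0527 0.0534 0.0536] b [-0.0239 -0.0233 -0.0034  0.0178  0.0198] a min [-0.0305 -0.0292 -0.0285 -0.0284 -0.0281 -0.0271]
top 121 a max [0.0459 0.046  0.0461 0.0464 0.0486 0.0486 0.0489 0.0491] b [-0.0251 -0.0245 -0.0137 -0.0003  0.0016] a min [-0.0329 -0.0324 -0.0322 -0.0308 -0.0306 -0.0304]
```

Emit:
drive_tool(
  deltas=[
    [[-1,-0.3,0.22,0,1],[-1,-0.3,0.22,0,1],[-1,-0.3,0.22,0,1],[-1,-0.3,0.22,0,1],[-1,-0.3,0.22,0,1],[-1,-0.3,0.22,0,1],[-1,-0.3,0.22,0,1],[-1,-0.3,0.22,0,1],[-1,-0.3,0.22,0,1],[-1,-0.3,0.22,0,1]],
  ],
  squeeze=25,
)

```text
t: 14.8
ee_pos: [0.5153, -0.1022, 0.1968]
tool_rot: [-180.0, -0.1, 145.3]
contact_force: [0.1, -0.1, -1.1]
grip_width: 0.0114
gripper_force: 24.7
```

Emit:
drive_tool(
  deltas=[
    [[-1,-0.3,0.22,0,1],[-1,-0.3,0.22,0,1],[-1,-0.3,0.22,0,1],[-1,-0.3,0.22,0,1],[-1,-0.3,0.22,0,1],[-1,-0.3,0.22,0,1],[-1,-0.3,0.22,0,1],[-1,-0.3,0.22,0,1],[-1,-0.3,0.22,0,1],[-1,-0.3,0.22,0,1],[-1,0,0,0,0],[-1,0,0,0,0]],
  ],
)

```text
t: 15.8
ee_pos: [0.441, -0.0476, 0.1976]
tool_rot: [180.0, -0.0, -155.2]
contact_force: [0.4, -0.7, -1.1]
grip_width: 0.0117
gripper_force: 24.7
```

```bash
cat > plan.py <<'E'
from h import *
psi=np.deg2rad(24.7);ax=np.array([.6070,.0304]);u=np.array([np.cos(psi),np.sin(psi)])
s=np.r_[u*np.cos(.4),-np.sin(.4)];n=np.r_[u*np.sin(.4),np.cos(.4)];l=np.array([-u[1],u[0],0])
O=np.r_[ax-.084*u,.05]
xt,zt=-.0165,.015
def tcp(x,z): return O+(x+xt)*s+(zt+z)*n
def where():
    t=state()["ee_pos"]-O; return np.round(np.array([t@s-xt,t@l,t@n-zt])*1000,1)
def go(x,z):
    d=tcp(x,z)-state()["ee_pos"];return np.round(d/.025,2)
E
python3 -c "
from plan import *
from pitch import pitch
pitch(24.7,'p5',('side','top'))
print(where(),go(-.1,.006),go(-.07,.004),state()['tool_rot'],(s*.04).round(4),(s/.025*.001).round(4),(n*.04).round(4))"
```

```text
side 46 45 nose-down deg 23.8 roll -0.2 plate z at tcp -0.0117 std 0.0004
top 0 0 nose-down deg -0.0 roll 0.0 plate z at tcp 0.0 std nan
15.8 [ 0.4 -0.7 -1.1] [ 0.441  -0.0476  0.1976]
[-132.4   -1.9   82.5] [-0.03  0.07 -3.32] [ 0.95  0.52 -3.87] [ 1.79987690e+02 -2.26075516e-02 -1.55248750e+02] [ 0.0335  0.0154 -0.0156] [ 0.0335  0.0154 -0.0156] [0.0142 0.0065 0.0368]
  ret = _var(a, axis=axis, dtype=dtype, out=out, ddof=ddof,
  arrmean = um.true_divide(arrmean, div, out=arrmean,
  ret = ret.dtype.type(ret / rcount)
```

Emit:
drive_tool(
  deltas=[
    [[-1,0,0.02,-0.8,0],[-1,0,0.02,-0.8,0],[-1,0,0.02,-0.8,0],[-1,-0.03,0.01,-0.8,0],[-1,0.33,0.15,-0.2,0],[-1,0.33,0.15,-0.2,0],[-1,0.33,0.15,-0.2,0],[-1,0,0,0,0]],
  ],
)

```text
t: 16.57
ee_pos: [0.467, -0.0342, 0.1031]
tool_rot: [-180.0, 0.0, -155.1]
contact_force: [-0.6, 0.1, -1.3]
grip_width: 0.0111
gripper_force: 24.7
```

```bash
python3 -c "
from plan import *
im,_,_=look('side','q1');look('top','q1')
print(where(),go(-.07,.004))
t=np.load('/tmp/q1_top.npz')['im'];a=cv2.resize(im[140:240,240:390],None,fx=5,fy=5,interpolation=cv2.INTER_CUBIC);cv2.imwrite('pics/c6.png',a[...,::-1])"
```

```text
[-70.1  -0.1   6.6] [-0.03 -0.01 -0.1 ]
```

View pics/c6.png

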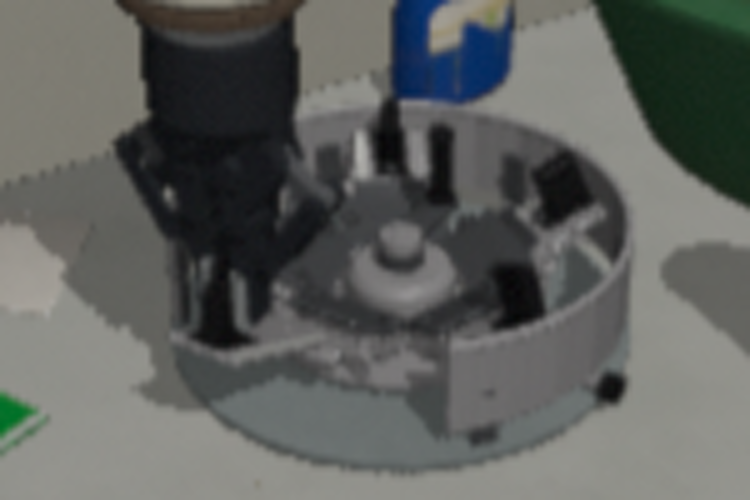

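Emit:
drive_tool(
  deltas=[
    [[-1,0.27,0.12,-0.125,0],[-1,0.27,0.12,-0.125,0],[-1,0.27,0.12,-0.125,0],[-1,0,0,0,0],[-1,0,0,0,0]],
  ],
)

```text
t: 17.08
ee_pos: [0.4856, -0.0256, 0.0936]
tool_rot: [180.0, -0.0, -155.0]
contact_force: [0.3, -1.0, -0.5]
grip_width: 0.0117
gripper_force: 24.7
```

```bash
python3 -c "
from plan import *
print(where(),state()['contact_force'])"
```

```text
[-46.2  -0.1   5.8] [ 0.34767019 -0.97639746 -0.51365654]
```

Lower along the seat normal until contact.

Emit:
drive_tool(
  deltas=[
    [[-1,-0.03,-0.01,-0.08,0],[-1,-0.03,-0.01,-0.08,0],[-1,0,0,0,0]],
  ],
)

```text
t: 17.33
ee_pos: [0.4839, -0.0265, 0.0899]
tool_rot: [-180.0, 0.0, -155.1]
contact_force: [1.8, 0.9, 1.1]
grip_width: 0.0113
gripper_force: 24.9
```

Emit:
drive_tool(
  deltas=[
    [[-1,-0.02,-0.01,-0.04,0],[-1,0,0,0,0]],
  ],
)

```text
t: 17.5
ee_pos: [0.4835, -0.0267, 0.0892]
tool_rot: [-180.0, 0.0, -155.1]
contact_force: [-0.9, 1.5, 4.4]
grip_width: 0.0119
gripper_force: 25.6
```

```bash
python3 -c "
from plan import *
print(where(),state()['contact_force'])"
```

```text
[-46.7  -0.3   0.9] [-0.93944029  1.504003    4.4421717 ]
```

Emit:
drive_tool(
  deltas=[
    [[-1,0.01,0.01,0.03,0],[-1,0.084,0.038,-0.039,0],[-1,0.084,0.038,-0.039,0],[-1,0.084,0.038,-0.039,0],[-1,0,0,0,0]],
  ],
)

```text
t: 17.92
ee_pos: [0.4904, -0.0233, 0.0865]
tool_rot: [180.0, 0.0, -155.1]
contact_force: [0.9, 0.2, -0.3]
grip_width: 0.0114
gripper_force: 24.9
```

```bash
python3 -c "
from plan import *
print(where(),state()['contact_force'])"
```

```text
[-38.6  -0.    1.3] [ 0.94619138  0.16742253 -0.2984564 ]
```

Emit:
drive_tool(
  deltas=[
    [[-1,0.084,0.038,-0.039,0],[-1,0.084,0.038,-0.039,0],[-1,0.084,0.038,-0.039,0],[-1,0,0,0,0]],
  ],
)

```text
t: 18.25
ee_pos: [0.4967, -0.0204, 0.0837]
tool_rot: [-180.0, 0.0, -155.1]
contact_force: [2.7, 0.5, 1.9]
grip_width: 0.0113
gripper_force: 25.0
```

```bash
python3 -c "
from plan import *
print(where(),state()['contact_force'])"
```

```text
[-31.1  -0.1   1.4] [2.65280108 0.47153517 1.9143704 ]
```

Emit:
drive_tool(
  deltas=[
    [[-1,0.084,0.038,-0.039,0],[-1,0.084,0.038,-0.039,0],[-1,0,0,0,0]],
  ],
)

```text
t: 18.5
ee_pos: [0.5008, -0.0188, 0.082]
tool_rot: [-180.0, 0.0, -155.1]
contact_force: [0.2, -0.5, 4.4]
grip_width: 0.0115
gripper_force: 25.4
```

```bash
python3 -c "
from plan import *
from pitch import pitch
print(where(),state()['contact_force'])
pitch(24.7,'p6')"
```

```text
[-26.4  -0.3   1.6] [ 0.15535606 -0.47269887  4.35089552]
side 195 155 nose-down deg -49.1 roll -8.3 plate z at tcp -0.0937 std 0.0116
18.5 [ 0.2 -0.5  4.4] [ 0.5008 -0.0188  0.082 ]
```

Emit:
drive_tool(
  deltas=[
    [[-1,0.084,0.04,-0.03,0],[-1,0.084,0.04,-0.035,0],[-1,0,0,0,0]],
  ],
)

```text
t: 18.8
ee_pos: [0.5049, -0.0168, 0.0802]
tool_rot: [-180.0, -0.0, -155.1]
contact_force: [1.3, -0.4, 1.6]
grip_width: 0.0117
gripper_force: 25.1
```

```bash
python3 -c "
from plan import *
F=state()['contact_force'];print(where(),F,[F@s,F@l,F@n])"
```

```text
[-21.4  -0.2   1.7] [ 1.32008111 -0.41925999  1.63861822] [np.float64(0.30515936251994086), np.float64(-0.9325195594511796), np.float64(1.9080743667098492)]
```

Emit:
drive_tool(
  deltas=[
    [[-1,0.06,0.028,-0.026,0],[-1,0.06,0.028,-0.026,0],[-1,0,0,0,0]],
  ],
)

```text
t: 19.05
ee_pos: [0.5078, -0.0154, 0.0789]
tool_rot: [-180.0, 0.0, -155.1]
contact_force: [0.8, -2.0, 2.0]
grip_width: 0.0113
gripper_force: 25.2
```

```bash
python3 -c "
from plan import *
F=state()['contact_force'];print(where(),F,[F@s,F@l,F@n])"
```

```text
[-18.   -0.2   1.8] [ 0.760613   -2.02860362  2.03162494] [np.float64(-0.935448682199006), np.float64(-2.1608381091420767), np.float64(1.8102428353878508)]
```

Emit:
drive_tool(
  deltas=[
    [[-1,0.06,0.028,-0.028,0],[-1,0.03,0.014,-0.014,0],[-1,0,0,0,0]],
  ],
)

```text
t: 19.3
ee_pos: [0.5101, -0.0143, 0.0778]
tool_rot: [-180.0, 0.0, -155.1]
contact_force: [1.2, -1.5, 2.5]
grip_width: 0.0117
gripper_force: 25.3
```

```bash
python3 -c "
from plan import *
F=state()['contact_force'];print(where(),F,[F@s,F@l,F@n])"
```

```text
[-15.3  -0.1   1.8] [ 1.22685401 -1.45850329  2.4532131 ] [np.float64(-0.4900555364705892), np.float64(-1.8377240618692674), np.float64(2.4562721675461465)]
```

Emit:
drive_tool(
  deltas=[
    [[-1,0.06,0.028,-0.028,0],[-1,0.03,0.014,-0.014,0],[-1,0,0,0,0]],
  ],
)

```text
t: 19.55
ee_pos: [0.5125, -0.0131, 0.0768]
tool_rot: [-180.0, 0.0, -155.1]
contact_force: [2.4, -1.5, 0.7]
grip_width: 0.0113
gripper_force: 25.2
```

```bash
python3 -c "
from plan import *
F=state()['contact_force'];print(where(),F,[F@s,F@l,F@n])"
```

```text
[-12.4  -0.    1.8] [ 2.42946008 -1.53339447  0.65913036] [np.float64(1.1860994695518117), np.float64(-2.4082927929401365), np.float64(1.2170955637072078)]
```

Emit:
drive_tool(
  deltas=[
    [[-1,0.06,0.028,-0.028,0],[-1,0.03,0.014,-0.014,0],[-1,0,0,0,0]],
  ],
)

```text
t: 19.8
ee_pos: [0.5142, -0.0124, 0.076]
tool_rot: [-180.0, -0.1, -155.1]
contact_force: [-7.2, -3.8, 10.2]
grip_width: 0.0116
gripper_force: 26.3
```

```bash
python3 -c "
from plan import *
from pitch import pitch
F=state()['contact_force'];print(where(),F,[F@s,F@l,F@n])
im,_,_=look('side','r1');cv2.imwrite('pics/c7.png',cv2.resize(im[150:240,250:350],None,fx=6,fy=6,interpolation=cv2.INTER_CUBIC)[...,::-1])"
```

```text
[-10.3  -0.1   1.8] [-7.23412377 -3.82523082 10.22823257] [np.float64(-11.508773156195963), np.float64(-0.452351352497636), np.float64(6.239006153463126)]
```

View pics/c7.png

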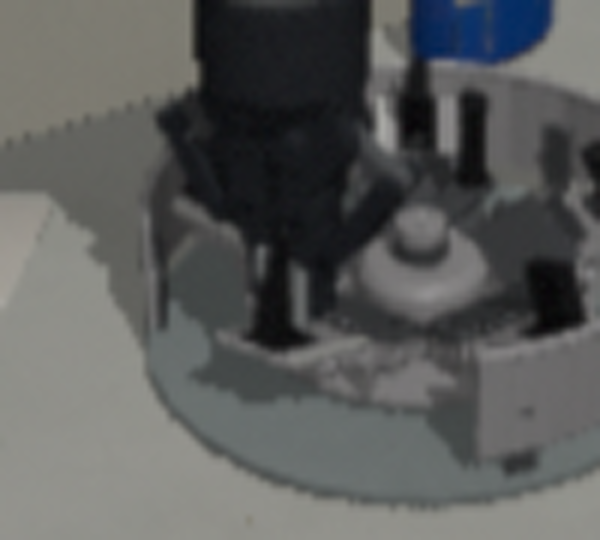

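Emit:
drive_tool(
  deltas=[
    [[-1,0.027,0.012,-0.01,0],[-1,0,0,0,0],[-1,0,0,0,0]],
  ],
  squeeze=35,
)

```text
t: 20.1
ee_pos: [0.5145, -0.0124, 0.0759]
tool_rot: [-180.0, -0.1, -155.1]
contact_force: [-10.8, -7.2, 14.3]
grip_width: 0.0116
gripper_force: 36.8
```

```bash
python3 -c "
from plan import *
F=state()['contact_force'];print(where(),F,[F@s,F@l,F@n])"
```

```text
[-10.   -0.3   1.8] [-10.79867121  -7.16727907  14.31421546] [np.float64(-17.36900372601079), np.float64(-1.9991225002402102), np.float64(8.197510118931964)]
```

Emit:
drive_tool(
  deltas=[
    [[-1,0.03,0.014,-0.002,0],[-1,0,0,0,0],[-1,0,0,0,0]],
  ],
)

```text
t: 20.35
ee_pos: [0.5148, -0.0123, 0.0758]
tool_rot: [-180.0, -0.2, -155.1]
contact_force: [-16.0, -10.9, 19.1]
grip_width: 0.0111
gripper_force: 37.9
```

```bash
python3 -c "
from plan import *
F=state()['contact_force'];print(where(),F,[F@s,F@l,F@n])"
```

```text
[-9.7 -0.3  1.9] [-15.95223242 -10.85348198  19.06315029] [np.float64(-24.949531682716543), np.float64(-3.1945644529963118), np.float64(10.14845388221903)]
```

Emit:
drive_tool(
  deltas=[
    [[-1,-0.08,-0.037,0.02,0],[-1,0,0,0,0],[-1,0,0,0,0]],
  ],
)

```text
t: 20.6
ee_pos: [0.514, -0.0123, 0.0759]
tool_rot: [-180.0, 0.0, -155.1]
contact_force: [2.7, -0.8, 2.7]
grip_width: 0.0111
gripper_force: 35.1
```

```bash
python3 -c "
from plan import *
F=state()['contact_force'];print(where(),F,[F@s,F@l,F@n])"
```

```text
[-10.5   0.    1.8] [ 2.70513128 -0.78243197  2.74188613] [np.float64(0.8947467072271937), np.float64(-1.8412311365437346), np.float64(3.355170758348676)]
```

Emit:
drive_tool(
  deltas=[
    [[-1,-0.03,-0.014,0.014,0],[-1,0,0,0,0],[-1,0,0,0,0]],
  ],
)

```text
t: 20.85
ee_pos: [0.5133, -0.0128, 0.0763]
tool_rot: [-180.0, 0.0, -155.1]
contact_force: [4.5, -0.1, -0.3]
grip_width: 0.0114
gripper_force: 34.9
```

```bash
python3 -c "
from plan import *
F=state()['contact_force'];print(where(),F,[F@s,F@l,F@n])"
```

```text
[-11.4  -0.1   1.7] [ 4.49046041 -0.07064165 -0.2762097 ] [np.float64(3.837951344437006), np.float64(-1.9405940677088889), np.float64(1.322777708221542)]
```

Emit:
drive_tool(
  deltas=[
    [[-1,-0.03,-0.014,0.014,0],[-1,0,0,0,0],[-1,0,0,0,0]],
  ],
)

```text
t: 21.1
ee_pos: [0.5125, -0.0131, 0.0767]
tool_rot: [-180.0, 0.0, -155.1]
contact_force: [3.6, -0.5, 2.0]
grip_width: 0.0115
gripper_force: 35.0
```

```bash
python3 -c "
from plan import *
F=state()['contact_force'];print(where(),F,[F@s,F@l,F@n])"
```

```text
[-12.4  -0.    1.8] [ 3.63875914 -0.51424497  1.9740544 ] [np.float64(2.0782263801969996), np.float64(-1.987713399113691), np.float64(3.0218996218988874)]
```

Emit:
drive_tool(
  deltas=[
    [[-1,-0.03,-0.014,0.014,0],[-1,0,0,0,0]],
  ],
)

```text
t: 21.27
ee_pos: [0.5117, -0.0135, 0.0771]
tool_rot: [-180.0, 0.0, -155.1]
contact_force: [4.0, -1.1, 0.7]
grip_width: 0.0115
gripper_force: 35.1
```

Emit:
drive_tool(
  deltas=[
    [[-1,-0.03,-0.014,0.014,0],[-1,0,0,0,0]],
  ],
)

```text
t: 21.43
ee_pos: [0.5109, -0.0139, 0.0774]
tool_rot: [-180.0, 0.0, -155.1]
contact_force: [4.8, -1.0, 1.8]
grip_width: 0.0114
gripper_force: 35.1
```

Emit:
drive_tool(
  deltas=[
    [[-1,-0.03,-0.014,0.014,0],[-1,0,0,0,0]],
  ],
)

```text
t: 21.6
ee_pos: [0.5101, -0.0142, 0.0778]
tool_rot: [-180.0, 0.0, -155.1]
contact_force: [4.6, -0.8, 0.6]
grip_width: 0.0116
gripper_force: 35.1
```

Emit:
drive_tool(
  deltas=[
    [[-1,0.027,0.0123,-0.0125,0],[-1,0,0,0,0]],
  ],
)

```text
t: 21.77
ee_pos: [0.5107, -0.014, 0.0775]
tool_rot: [-180.0, -0.0, -155.1]
contact_force: [0.1, -3.1, 4.8]
grip_width: 0.011
gripper_force: 35.4
```

Emit:
drive_tool(
  deltas=[
    [[-1,0.027,0.0123,-0.0125,0],[-1,0,0,0,0]],
  ],
)

```text
t: 21.93
ee_pos: [0.5113, -0.0137, 0.0772]
tool_rot: [-180.0, -0.0, -155.1]
contact_force: [0.3, -1.5, 6.5]
grip_width: 0.0112
gripper_force: 35.5
```

Emit:
drive_tool(
  deltas=[
    [[-1,0.027,0.0123,-0.0125,0],[-1,0,0,0,0]],
  ],
)

```text
t: 22.1
ee_pos: [0.512, -0.0133, 0.0769]
tool_rot: [-180.0, -0.0, -155.1]
contact_force: [0.8, -2.5, 5.5]
grip_width: 0.0116
gripper_force: 35.4
```

Emit:
drive_tool(
  deltas=[
    [[-1,0.027,0.0123,-0.0125,0],[-1,0,0,0,0]],
  ],
)

```text
t: 22.27
ee_pos: [0.5127, -0.013, 0.0766]
tool_rot: [-180.0, -0.0, -155.1]
contact_force: [1.3, -1.7, 5.2]
grip_width: 0.0115
gripper_force: 35.4
```

Emit:
drive_tool(
  deltas=[
    [[-1,0.027,0.0123,-0.0125,0],[-1,0,0,0,0]],
  ],
)

```text
t: 22.43
ee_pos: [0.5134, -0.0127, 0.0763]
tool_rot: [-180.0, -0.0, -155.1]
contact_force: [2.1, -1.5, 5.0]
grip_width: 0.0111
gripper_force: 35.4
```

Emit:
drive_tool(
  deltas=[
    [[-1,0.027,0.0123,-0.0125,0],[-1,0,0,0,0]],
  ],
)

```text
t: 22.6
ee_pos: [0.514, -0.0124, 0.076]
tool_rot: [180.0, -0.0, -155.1]
contact_force: [0.1, -2.4, 6.6]
grip_width: 0.0114
gripper_force: 35.6
```

Emit:
drive_tool(
  deltas=[
    [[-1,0.027,0.0123,-0.0125,0],[-1,0,0,0,0]],
  ],
)

```text
t: 22.77
ee_pos: [0.5143, -0.0123, 0.0759]
tool_rot: [-180.0, -0.1, -155.0]
contact_force: [-5.8, -3.5, 13.3]
grip_width: 0.0111
gripper_force: 36.4
```

Emit:
drive_tool(
  deltas=[
    [[-1,-0.084,-0.038,0.039,0],[-1,-0.084,-0.038,0.039,0],[-1,-0.084,-0.038,0.039,0],[-1,0,0,0,0]],
  ],
)

```text
t: 23.1
ee_pos: [0.5083, -0.015, 0.0786]
tool_rot: [-180.0, -0.0, -155.1]
contact_force: [1.1, -1.1, 3.8]
grip_width: 0.0115
gripper_force: 35.3
```

Emit:
drive_tool(
  deltas=[
    [[-1,-0.027,-0.0123,0.0125,0]],
  ],
)

```text
t: 23.18
ee_pos: [0.5079, -0.0152, 0.0788]
tool_rot: [-180.0, 0.0, -155.1]
contact_force: [4.9, -0.8, 0.5]
grip_width: 0.0113
gripper_force: 34.8
```

Emit:
drive_tool(
  deltas=[
    [[-1,-0.027,-0.0123,0.0125,0]],
  ],
)

```text
t: 23.27
ee_pos: [0.5073, -0.0155, 0.079]
tool_rot: [-180.0, 0.0, -155.1]
contact_force: [4.9, -0.9, 0.2]
grip_width: 0.0113
gripper_force: 34.8
```

Emit:
drive_tool(
  deltas=[
    [[-1,-0.027,-0.0123,0.0125,0]],
  ],
)

```text
t: 23.35
ee_pos: [0.5066, -0.0158, 0.0793]
tool_rot: [-180.0, 0.0, -155.1]
contact_force: [5.0, -0.5, 0.9]
grip_width: 0.0114
gripper_force: 34.8
```

Emit:
drive_tool(
  deltas=[
    [[-1,-0.027,-0.0123,0.0125,0]],
  ],
)

```text
t: 23.43
ee_pos: [0.5059, -0.0161, 0.0797]
tool_rot: [-180.0, 0.0, -155.1]
contact_force: [4.9, -0.7, 0.1]
grip_width: 0.0113
gripper_force: 34.8
```

Emit:
drive_tool(
  deltas=[
    [[-1,-0.027,-0.0123,0.0125,0]],
  ],
)

```text
t: 23.52
ee_pos: [0.5052, -0.0164, 0.0799]
tool_rot: [-180.0, 0.0, -155.1]
contact_force: [4.7, -0.2, 0.3]
grip_width: 0.0114
gripper_force: 34.8
```

Emit:
drive_tool(
  deltas=[
    [[-1,-0.027,-0.0123,0.0125,0]],
  ],
)

```text
t: 23.6
ee_pos: [0.5045, -0.0167, 0.0803]
tool_rot: [-180.0, -0.0, -155.1]
contact_force: [5.6, -0.7, -0.3]
grip_width: 0.0114
gripper_force: 34.8
```

Emit:
drive_tool(
  deltas=[
    [[-1,-0.027,-0.0123,0.0125,0]],
  ],
)

```text
t: 23.68
ee_pos: [0.5038, -0.017, 0.0806]
tool_rot: [-180.0, -0.0, -155.1]
contact_force: [5.1, -1.5, 0.1]
grip_width: 0.0114
gripper_force: 34.8
```

Emit:
drive_tool(
  deltas=[
    [[-1,-0.027,-0.0123,0.0125,0]],
  ],
)

```text
t: 23.77
ee_pos: [0.5031, -0.0174, 0.081]
tool_rot: [-180.0, -0.0, -155.1]
contact_force: [5.1, -1.1, 0.1]
grip_width: 0.0115
gripper_force: 34.8
```

Emit:
drive_tool(
  deltas=[
    [[-1,-0.027,-0.0123,0.0125,0]],
  ],
)

```text
t: 23.85
ee_pos: [0.5023, -0.0177, 0.0812]
tool_rot: [-180.0, -0.0, -155.1]
contact_force: [3.5, -1.1, -0.2]
grip_width: 0.0114
gripper_force: 34.8
```

Emit:
drive_tool(
  deltas=[
    [[-1,-0.027,-0.0123,0.0125,0]],
  ],
)

```text
t: 23.93
ee_pos: [0.5016, -0.018, 0.0815]
tool_rot: [180.0, -0.0, -155.1]
contact_force: [3.4, -0.9, -0.4]
grip_width: 0.0112
gripper_force: 34.8
```

Emit:
drive_tool(
  deltas=[
    [[-1,-0.054,-0.0246,0.025,0],[-1,-0.054,-0.0246,0.025,0]],
  ],
)

```text
t: 24.1
ee_pos: [0.4989, -0.0193, 0.0828]
tool_rot: [-180.0, -0.0, -155.1]
contact_force: [2.6, -0.0, 1.0]
grip_width: 0.0114
gripper_force: 34.8
```

Emit:
drive_tool(
  deltas=[
    [[-1,0.034,0.0154,-0.0156,0]],
  ],
)

```text
t: 24.18
ee_pos: [0.4993, -0.019, 0.0827]
tool_rot: [-180.0, -0.1, -155.1]
contact_force: [-3.3, -3.2, 7.2]
grip_width: 0.0117
gripper_force: 35.7
```

Emit:
drive_tool(
  deltas=[
    [[-1,0.034,0.0154,-0.0156,0]],
  ],
)

```text
t: 24.27
ee_pos: [0.5003, -0.0187, 0.0823]
tool_rot: [-180.0, -0.1, -155.1]
contact_force: [-3.6, -3.0, 9.0]
grip_width: 0.011
gripper_force: 35.7
```

Emit:
drive_tool(
  deltas=[
    [[-1,0.034,0.0154,-0.0156,0]],
  ],
)

```text
t: 24.35
ee_pos: [0.5012, -0.0183, 0.0819]
tool_rot: [-180.0, -0.1, -155.1]
contact_force: [-2.9, -2.4, 9.4]
grip_width: 0.0111
gripper_force: 35.7
```

Emit:
drive_tool(
  deltas=[
    [[-1,0.034,0.0154,-0.0156,0]],
  ],
)

```text
t: 24.43
ee_pos: [0.502, -0.0179, 0.0815]
tool_rot: [-180.0, -0.1, -155.1]
contact_force: [-3.6, -3.1, 8.0]
grip_width: 0.0113
gripper_force: 35.7
```

Emit:
drive_tool(
  deltas=[
    [[-1,0.034,0.0154,-0.0156,0]],
  ],
)

```text
t: 24.52
ee_pos: [0.5029, -0.0175, 0.0811]
tool_rot: [-180.0, -0.1, -155.1]
contact_force: [-3.7, -3.0, 7.7]
grip_width: 0.0113
gripper_force: 35.7
```

Emit:
drive_tool(
  deltas=[
    [[-1,0.034,0.0154,-0.0156,0]],
  ],
)

```text
t: 24.6
ee_pos: [0.5038, -0.017, 0.0807]
tool_rot: [-180.0, -0.1, -155.1]
contact_force: [-2.8, -2.5, 6.9]
grip_width: 0.0113
gripper_force: 35.7
```

Emit:
drive_tool(
  deltas=[
    [[-1,0.034,0.0154,-0.0156,0]],
  ],
)

```text
t: 24.68
ee_pos: [0.5046, -0.0167, 0.0803]
tool_rot: [-180.0, -0.1, -155.1]
contact_force: [-3.7, -3.1, 7.4]
grip_width: 0.0115
gripper_force: 35.7
```

Emit:
drive_tool(
  deltas=[
    [[-1,0.034,0.0154,-0.0156,0]],
  ],
)

```text
t: 24.77
ee_pos: [0.5055, -0.0163, 0.0799]
tool_rot: [180.0, -0.1, -155.1]
contact_force: [-2.3, -2.4, 8.2]
grip_width: 0.0111
gripper_force: 35.7
```

Emit:
drive_tool(
  deltas=[
    [[-1,0.034,0.0154,-0.0156,0]],
  ],
)

```text
t: 24.85
ee_pos: [0.5063, -0.0159, 0.0795]
tool_rot: [180.0, -0.1, -155.1]
contact_force: [-3.2, -2.7, 8.6]
grip_width: 0.011
gripper_force: 35.7
```

Emit:
drive_tool(
  deltas=[
    [[-1,0.034,0.0154,-0.0156,0]],
  ],
)

```text
t: 24.93
ee_pos: [0.5072, -0.0155, 0.0791]
tool_rot: [-180.0, -0.1, -155.1]
contact_force: [-3.5, -2.0, 8.0]
grip_width: 0.0113
gripper_force: 35.7
```

Emit:
drive_tool(
  deltas=[
    [[-1,0.034,0.0154,-0.0156,0]],
  ],
)

```text
t: 25.02
ee_pos: [0.5081, -0.0151, 0.0788]
tool_rot: [-180.0, -0.1, -155.1]
contact_force: [-3.9, -3.3, 8.8]
grip_width: 0.0115
gripper_force: 35.8
```

Emit:
drive_tool(
  deltas=[
    [[-1,0.034,0.0154,-0.0156,0]],
  ],
)

```text
t: 25.1
ee_pos: [0.5089, -0.0147, 0.0784]
tool_rot: [-180.0, -0.1, -155.1]
contact_force: [-3.6, -2.2, 6.9]
grip_width: 0.0115
gripper_force: 35.8
```

Emit:
drive_tool(
  deltas=[
    [[-1,0.034,0.0154,-0.0156,0]],
  ],
)

```text
t: 25.18
ee_pos: [0.5097, -0.0144, 0.078]
tool_rot: [-180.0, -0.1, -155.1]
contact_force: [-2.9, -2.4, 7.2]
grip_width: 0.0113
gripper_force: 35.7
```

Emit:
drive_tool(
  deltas=[
    [[-1,0.034,0.0154,-0.0156,0]],
  ],
)

```text
t: 25.27
ee_pos: [0.5106, -0.014, 0.0776]
tool_rot: [-180.0, -0.1, -155.1]
contact_force: [-1.8, -1.9, 8.1]
grip_width: 0.0116
gripper_force: 35.7
```

Emit:
drive_tool(
  deltas=[
    [[-1,0.034,0.0154,-0.0156,0]],
  ],
)

```text
t: 25.35
ee_pos: [0.5115, -0.0135, 0.0772]
tool_rot: [-180.0, -0.0, -155.1]
contact_force: [-2.2, -0.8, 7.4]
grip_width: 0.0113
gripper_force: 35.6
```

```bash
cat > r.py <<'E'
from plan import *
q=state();F=q['contact_force'];M=q['moment'];print(where(),"Fs,l,n",np.round([F@s,F@l,F@n],1),"M s,l,n",np.round([M@s,M@l,M@n],3),"Mw",M.round(3))
E
python3 r.py
```

```text
[-13.5  -0.    1.8] Fs,l,n [-5.1  0.2  5.9] M s,l,n [-0.024  0.352 -0.1  ] Mw [-0.202  0.294 -0.083]
```

Emit:
drive_tool(
  deltas=[
    [[-1,0.034,0.0154,-0.0156,0],[-1,0.034,0.0154,-0.0156,0],[-1,0.034,0.0154,-0.0156,0],[-1,0,0,0,0]],
  ],
)

```text
t: 25.68
ee_pos: [0.5141, -0.0124, 0.076]
tool_rot: [180.0, -0.1, -155.1]
contact_force: [-0.2, -1.5, 6.9]
grip_width: 0.0114
gripper_force: 35.5
```

```bash
python3 r.py
```

```text
[-10.5  -0.    1.8] Fs,l,n [-3.4 -1.3  6. ] M s,l,n [-0.064  0.222 -0.169] Mw [-0.206  0.15  -0.13 ]
```

Emit:
drive_tool(
  deltas=[
    [[-1,0.034,0.0154,-0.0156,0],[-1,0,0,0,0]],
  ],
)

```text
t: 25.85
ee_pos: [0.5146, -0.0124, 0.0759]
tool_rot: [-180.0, -0.1, -155.1]
contact_force: [-8.2, -5.1, 13.4]
grip_width: 0.0115
gripper_force: 36.6
```

```bash
python3 r.py
```

```text
[-10.   -0.2   1.9] Fs,l,n [-14.   -1.2   8.6] M s,l,n [-0.204  1.521 -0.318] Mw [-0.919  1.251 -0.213]
```

Emit:
drive_tool(
  deltas=[
    [[-1,0.034,0.0154,-0.0156,0],[-1,0,0,0,0]],
  ],
)

```text
t: 26.02
ee_pos: [0.5148, -0.0124, 0.0757]
tool_rot: [-180.0, -0.2, -155.1]
contact_force: [-17.0, -9.3, 21.6]
grip_width: 0.0114
gripper_force: 38.1
```

```bash
python3 r.py
```

```text
[-9.7 -0.4  1.8] Fs,l,n [-26.3  -1.3  12.4] M s,l,n [-0.416  3.014 -0.451] Mw [-1.767  2.505 -0.254]
```

Emit:
drive_tool(
  deltas=[
    [[-1,-0.07,-0.033,0.055,0],[-1,0,0,0,0]],
  ],
)

```text
t: 26.18
ee_pos: [0.5141, -0.0125, 0.0765]
tool_rot: [-180.0, -0.0, -155.1]
contact_force: [1.4, -0.2, -0.8]
grip_width: 0.0114
gripper_force: 34.5
```

Emit:
drive_tool(
  deltas=[
    [[-0.4,0,0,0,0],[-0.4,0,0,0,0],[-0.4,0,0,0,0],[-0.4,0,0,0.6,0],[-0.4,0,0,0.9,0],[-0.4,0,0,0.9,0],[-0.4,-0.9,-0.4,0.9,0],[-0.4,-0.9,-0.4,0,0],[-0.4,-0.9,-0.4,0,0],[-0.4,-0.9,-0.4,0,0]],
  ],
)

```text
t: 27.02
ee_pos: [0.4233, -0.0524, 0.1589]
tool_rot: [-180.0, 0.0, -155.0]
contact_force: [-0.2, -0.7, 1.0]
grip_width: 0.0256
gripper_force: 0.0
```

Run:
```python
from plan import *
ims=[]
for v in("side","top"):
    im,_,P=look(v,"z");Q=P-O;a=Q@s;b=Q@l;c=Q@n;k=im.astype(int)
    dark=(k.max(2)<60)&(abs(b)<.015)&(a>-.09)&(a<0)&(c>.01)&(c<.06)
    pl=(k.max(2)>=70)&(abs(b)<.024)&(a>-.07)&(a<-.0)&(c>-.004)&(c<.012)
    print(v,"grip n",dark.sum(),"a",np.percentile(a[dark],[3,50,97]).round(4),"b",np.percentile(b[dark],[5,50,95]).round(4),"c max",np.percentile(c[dark],97).round(4))
    print("plate",pl.sum(),"a",np.percentile(a[pl],[1,5,50]).round(4),"b",np.percentile(b[pl],[3,97]).round(4),"c med",np.median(c[pl]).round(4),"slope",np.polyfit(a[pl],c[pl],1)[0].round(3))
s_=np.load("/tmp/z_side.npz")["im"];t_=np.load("/tmp/z_top.npz")["im"]
A=cv2.resize(s_[150:240,250:350],(400,360),interpolation=cv2.INTER_CUBIC);B=cv2.resize(t_[145:235,225:325],(400,360),interpolation=cv2.INTER_CUBIC)
cv2.imwrite("pics/c8.png",np.hstack([A,B])[...,::-1])
```

```text
side grip n 103 a [-0.0566 -0.0487 -0.0289] b [-0.0057 -0.003   0.0043] c max 0.0418
plate 83 a [-0.0557 -0.0547 -0.0275] b [-0.0217  0.0217] c med 0.0052 slope -0.007
top grip n 2 a [-0.0012 -0.0007 -0.0002] b [-0.0128 -0.0098 -0.0069] c max 0.0152
plate 14 a [-0.0091 -0.0083 -0.0032] b [-0.0238 -0.0111] c med 0.0034 slope -0.018
```

View pics/c8.png

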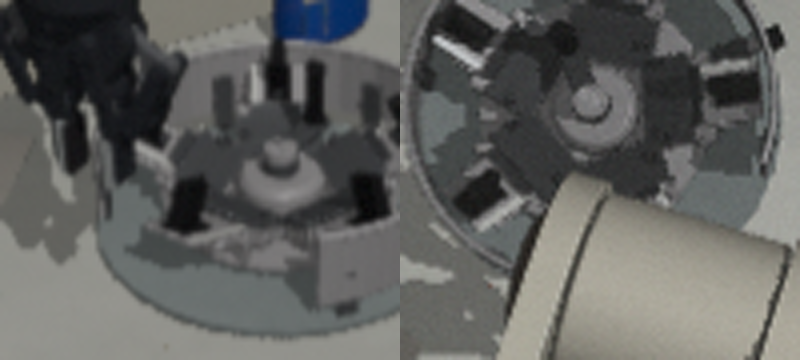

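Emit:
drive_tool(
  deltas=[
    [[-1,0,0,-0.84,0],[-1,0,0,-0.84,0],[-1,0,0,-0.84,0],[-1,0,0,-0.84,0],[-1,0.6,0.26,0,0],[-1,0.6,0.26,0,0],[-1,0.6,0.25,0,0],[-1,0,0,0,0]],
  ],
  squeeze=20,
)

```text
t: 27.78
ee_pos: [0.4715, -0.0321, 0.0747]
tool_rot: [180.0, 0.0, -155.0]
contact_force: [0.0, 0.9, 0.3]
grip_width: 0.0001
gripper_force: 0.0
```

```bash
python3 r.py; python3 -c "
from plan import *
t=state()['ee_pos'];print(t,(t-O)@s,(t-O)@l,(np.r_[.4756,-.03,.075]-t)/.025)"
```

```text
[-53.2  -0.2 -17.7] Fs,l,n [0.2 0.8 0.5] M s,l,n [-0.005  0.061 -0.014] Mw [-0.034  0.051 -0.011]
[ 0.47148243 -0.03213984  0.07465054] -0.0697005904995335 -0.0001896267468441912 [0.16470273 0.08559362 0.01397845]
```

Emit:
drive_tool(
  deltas=[
    [[-1,0.068,0.031,-0.02,0],[-1,0.034,0.0154,-0.0156,0],[-1,0,0,0,0]],
  ],
)

```text
t: 28.03
ee_pos: [0.4716, -0.0319, 0.0738]
tool_rot: [180.0, -0.0, -155.1]
contact_force: [0.2, -0.4, -0.1]
grip_width: 0.0003
gripper_force: 0.0
```

Emit:
drive_tool(
  deltas=[
    [[-1,0.034,0.0154,-0.0156,0],[-1,0,0,0,0]],
  ],
)

```text
t: 28.2
ee_pos: [0.4726, -0.0316, 0.0737]
tool_rot: [-180.0, 0.0, -155.1]
contact_force: [-1.0, -0.2, 0.2]
grip_width: 0.0001
gripper_force: 0.0
```

Emit:
drive_tool(
  deltas=[
    [[-1,0.034,0.0154,-0.0156,0],[-1,0,0,0,0]],
  ],
)

```text
t: 28.37
ee_pos: [0.4736, -0.0312, 0.0733]
tool_rot: [-180.0, 0.0, -155.1]
contact_force: [0.2, 0.4, -0.1]
grip_width: -0.0001
gripper_force: 0.0
```

```bash
python3 r.py
```

```text
[-50.5  -0.2 -18.1] Fs,l,n [0.4 0.3 0. ] M s,l,n [0.046 0.024 0.037] Mw [0.042 0.046 0.016]
```

Emit:
drive_tool(
  deltas=[
    [[-1,0.034,0.0154,-0.0156,0],[-1,0,0,0,0]],
  ],
)

```text
t: 28.53
ee_pos: [0.4745, -0.0308, 0.0728]
tool_rot: [-180.0, 0.0, -155.1]
contact_force: [-0.6, 0.1, 0.7]
grip_width: 0.0002
gripper_force: 0.0
```

```bash
python3 r.py
```

```text
[-49.4  -0.2 -18.1] Fs,l,n [-0.7  0.3  0.5] M s,l,n [-0.016  0.028  0.022] Mw [-0.017  0.023  0.026]
```

Emit:
drive_tool(
  deltas=[
    [[-1,0.036,0.0167,0.02,0],[-1,0,0,0,0]],
  ],
)

```text
t: 28.7
ee_pos: [0.4755, -0.0303, 0.0734]
tool_rot: [-180.0, 0.0, -155.1]
contact_force: [0.2, 0.6, -0.1]
grip_width: -0.0002
gripper_force: 0.0
```

Emit:
drive_tool(
  deltas=[
    [[-1,0.036,0.0167,0.02,0],[-1,0,0,0,0]],
  ],
)

```text
t: 28.87
ee_pos: [0.4764, -0.0299, 0.074]
tool_rot: [-180.0, 0.0, -155.1]
contact_force: [-0.6, 0.3, 0.6]
grip_width: 0.0001
gripper_force: 0.0
```

Emit:
drive_tool(
  deltas=[
    [[-1,0.036,0.0167,0,0],[-1,0,0,0,0]],
  ],
)

```text
t: 29.03
ee_pos: [0.4773, -0.0295, 0.0739]
tool_rot: [-180.0, 0.0, -155.1]
contact_force: [0.2, 0.3, -0.2]
grip_width: 0.0004
gripper_force: 0.0
```

```bash
python3 r.py
```

```text
[-47.   -0.2 -15.9] Fs,l,n [ 0.3  0.2 -0.1] M s,l,n [ 0.031  0.047 -0.021] Mw [-0.001  0.051 -0.031]
```

Emit:
drive_tool(
  deltas=[
    [[-1,0.036,0.0167,0,0],[-1,0,0,0,0]],
  ],
)

```text
t: 29.2
ee_pos: [0.4781, -0.029, 0.0738]
tool_rot: [-180.0, -0.0, -155.1]
contact_force: [0.4, -0.5, -0.4]
grip_width: -0.0003
gripper_force: 0.1
```

```bash
python3 r.py
```

```text
[-46.1  -0.1 -15.6] Fs,l,n [ 0.3 -0.6 -0.3] M s,l,n [0.022 0.037 0.04 ] Mw [0.017 0.049 0.028]
```

Emit:
drive_tool(
  deltas=[
    [[-1,0.036,0.0167,0,0],[-1,0.036,0.0167,0,0]],
  ],
)

```text
t: 29.37
ee_pos: [0.4792, -0.0285, 0.0737]
tool_rot: [180.0, -0.1, -155.0]
contact_force: [-13.8, -5.5, 6.7]
grip_width: -0.0002
gripper_force: 8.1
```

Emit:
drive_tool(
  deltas=[
    [[-1,0.036,0.0167,0,0],[-1,0,0,0,0]],
  ],
)

```text
t: 29.53
ee_pos: [0.4792, -0.0283, 0.0735]
tool_rot: [180.0, -0.2, -155.0]
contact_force: [-16.5, -8.2, 7.8]
grip_width: 0.0
gripper_force: 9.8
```

Emit:
drive_tool(
  deltas=[
    [[-1,0.036,0.0167,0,0],[-1,0,0,0,0]],
  ],
)

```text
t: 29.7
ee_pos: [0.4793, -0.0282, 0.0734]
tool_rot: [179.9, -0.4, -155.0]
contact_force: [-24.5, -11.0, 11.2]
grip_width: -0.0003
gripper_force: 14.3
```

Emit:
drive_tool(
  deltas=[
    [[-1,0.036,0.0167,0,0],[-1,0,0,0,0]],
  ],
)

```text
t: 29.87
ee_pos: [0.4794, -0.0281, 0.0733]
tool_rot: [179.9, -0.5, -155.0]
contact_force: [-32.7, -14.0, 15.7]
grip_width: 0.0003
gripper_force: 19.1
```

```bash
python3 r.py
```

```text
[-44.5   0.2 -15.5] Fs,l,n [-38.9   0.9   0.6] M s,l,n [0.047 5.756 0.062] Mw [-2.344  5.258  0.039]
```

Emit:
drive_tool(
  deltas=[
    [[-1,-0.3,-0.14,0,0],[-1,-0.9,-0.41,0,0],[-1,-0.9,-0.41,0,0],[-1,-0.5,-0.2,0.8,0],[-1,0,0,0.9,0],[-1,0,0,0.9,0],[-1,0,0.9,0.5,0],[-1,0,0.9,0,0],[-1,0,0.9,0,0],[-1,0,0.9,0,0],[-1,0,0,0,0]],
  ],
)

```text
t: 30.78
ee_pos: [0.4174, 0.0367, 0.1515]
tool_rot: [180.0, 0.1, -155.0]
contact_force: [1.1, -0.5, 0.2]
grip_width: -0.0001
gripper_force: 0.0
```

Run:
```python
from plan import *
im,_,P=look("side","y");Q=P-O;a=Q@s;b=Q@l;c=Q@n;k=im.astype(int)
dark=(k.max(2)<60)&(abs(b)<.015)&(a>-.09)&(a<0)&(c>.01)&(c<.06)
pl=(k.max(2)>=70)&(abs(b)<.024)&(a>-.07)&(a<-.0)&(c>-.004)&(c<.012)
print(dark.sum(),np.percentile(a[dark],[3,50,97]).round(4),np.percentile(b[dark],[5,50,95]).round(4),np.percentile(c[dark],97).round(4))
print(pl.sum(),np.percentile(a[pl],[1,5,50]).round(4),np.percentile(b[pl],[3,97]).round(4),np.median(c[pl]).round(4),np.polyfit(a[pl],c[pl],1)[0].round(3))
cv2.imwrite("pics/c9.png",cv2.resize(im[150:240,250:350],None,fx=6,fy=6,interpolation=cv2.INTER_CUBIC)[...,::-1])
print(state()["ee_pos"])
```

```text
106 [-0.0563 -0.0471 -0.002 ] [-0.0058 -0.0035  0.0045] 0.0426
84 [-0.0566 -0.0553 -0.0297] [-0.023   0.0217] 0.0056 -0.002
[0.41751559 0.03537299 0.1514734 ]
```

```bash
python3 -c "
from plant import hand_in
print(hand_in())"
```

```text
the job is handed in; nothing more can be done
None
```

I turned the empty seat into the middle of the guard's gap, slid the knife in until it met a firm stop, let go and handed in at about 31 s of the 54 s. I never clearly felt the catch click, so that it dropped into the notch is inferred from the firm, centred stop at about 39 N and from the last camera check, which showed the knife parallel and about 10 mm behind the seat origin.

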